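Clear the electronics bench: stand up the bottles, sort the parts

ROBOT

A 6-joint arm with a two-finger parallel gripper is mounted at the origin on the work surface. World frame = base frame: x ahead of the robot, y to its left, z up, the work surface at z = 0. Lengths are in mm, angles in rad, forces in N, time in s.
With the tool pointing down it reaches from about 350 to 875 mm from the base axis. Payload 4.2 kg.
Tool frame: the origin (TCP) lies at the very end of the fingers, on their centre line; the grasp point (between the pads) lies 19 mm behind it; z points along the fingers, y is the direction in which the jaws open and shut (so a half turn about z gives the same grasp; the last joint's range is limited). The gripper opens to 85 mm and grips with 20 to 120 N. Pads are 22 mm wide; open, the fingers measure 114 mm over their backs; the gripper's body (76 mm by 85 mm) begins 54 mm behind the grasp point. The pads swing forward as they close: fully open they stand 13 mm farther back than shut.
Start: joints at [1.548, 0.385, 0.008, 0, -1.194, -0.259], TCP at [173.771, 600.336, 231.312] pointing down, gripper open.
Joint ranges: [-3.14, 3.14], [-1.21, 2.06], [-1.07, 1.41], [-3.16, 2.05], [-2.99, -0.16], [-3.1, 3.1]. Speed limits (rad/s): [2.79, 2.79, 3.14, 3.14, 3.14, 3.14].

INTERFACE

Orientations are given as a unit quaternion [x, y, z, w].
In Python, from bench import read_state, get_image, camera_params, job_done gives the robot as it stands.
- The arm moves only by the tool send_rows, never from a script. Its arguments are lists of equal length, an entry for each row: "translation": the shift along the tool's x, y, z in m, a list of three; "yaw": the turn about the tool's z in degrees; "fingers": the closure in counts, from 0 (fully open) to 255 (shut). A call has 1 to 12 rows; each row is the pose to reach, as a shift and turn from the pose measured when the call began, along the tool's axes at that moment; what a row does not reach only later rows make up. A row lasts 1/10 s, in which the tool goes at most 50 mm and 8.59 degrees, less where a joint would pass 70% of its speed; a pose out of reach is approached as far as the arm can. A call with a gripper value outside its range is refused whole. The fingers move at their own pace and stop on an object; the grip force is fixed at half the most. Time passes only in rows, so rows that repeat a pose let the fingers close. It gives the time, the measured TCP pose, the force and the opening at its end, in the units of the state.
- read_state(): the state, without advancing time (a new reading comes with each control period).
- get_image(name): name is "scene" or "top" or "wrist"; returns the picture (480x640x3 uint8, blue, green, red); there is no depth.
- camera_params(name): a dict with "mtx" (3x3 intrinsics, pixels), "rvec" (rotation vector, rad) and "tvec" (3), from world to camera coordinates, as OpenCV has them; the wrist camera has in their place "tool_from_camera" (4x4, takes a point from camera to tool coordinates, whose origin is the TCP and whose axes are the flange's). Camera axes: x right, y down, z forward; pixel columns grow to the right and rows downward; lengths in mm; the calibration is good to about 2 mm. A picture is of the moment at which its call begins: read the wrist's pose just before it. camera_params takes no time and is no camera call.
- job_done(): hands the job in, once; it reports no verdict.
The state is a dict: "clock": time; "joints": joint angles; "joint_vel": joint speeds; "joint_efforts": joint torques, N m; "position": TCP position; "ee_rot": TCP orientation; "contact_force": force on the tool from outside, world axes, zero at the start; "wrist_torque": the same for the moment, N m; "gripper_width": finger opening in mm.
Only numpy, scipy, OpenCV 4.12 (cv2) and the standard library are available. Lean on these libraries where they do the work, as an engineer would, in place of code of your own. Each camera call takes 0.05 s, during which the arm holds its last target.

TASK

Clear up the electronics bench: stand every tipped red-capped bottle upright in the white bottle lane, each on a free blue spot, leaving the black-capped bottles standing where they are. Sort the loose tools and parts on the bench: every screwdriver into the blue bin, every metal-cased module into the grey bin and every solder spool into the orange bin, each resting down inside its bin between the walls. Leave the multimeter, the mug and the tape roll alone.

Things in the scene. Friction and masses are not known exactly. Their poses are not given: they have to be found in the camera images.
- bin_blue: Blue bin, for the screwdrivers: an open tray-like bin 130 (own x) x 200 (own y) x 50 mm high outside, walls and floor 5 mm, fixed to the bench; origin at the centre of its underside
- bin_orange: Orange bin, for the solder spools: an open tray-like bin 130 (own x) x 200 (own y) x 50 mm high outside, walls and floor 5 mm, fixed to the bench; origin at the centre of its underside
- bin_grey: Grey bin, for the metal-cased modules: an open tray-like bin 130 (own x) x 200 (own y) x 50 mm high outside, walls and floor 5 mm, fixed to the bench; origin at the centre of its underside
- lane: White bottle lane: a shallow fixed tray 74 (own x) x 420 (own y) mm, floor 4 mm thick, walls 5 mm thick and 20 mm high; origin at the centre of its underside. Four bottle places in a row along its y, 100 mm apart; two hold standing bottles, two carry a blue spot
- spot_a: Blue round spot 58 mm across printed on the lane's floor: a free bottle place; origin at its centre, on the lane floor's top face (4 mm above the bench)
- spot_b: Blue round spot 58 mm across printed on the lane's floor: a free bottle place; origin at its centre, on the lane floor's top face (4 mm above the bench)
- standing_a: Bottle with a BLACK cap already standing in the lane, white square body 46 x 46 x 100 mm with yellow label, cap top 135 mm above its underside, loose, about 0.22 kg; origin at the centre of its underside, own z up. Leave it standing
- standing_b: Bottle with a BLACK cap already standing in the lane, white square body 46 x 46 x 100 mm with yellow label, cap top 135 mm above its underside, loose, about 0.22 kg; origin at the centre of its underside, own z up. Leave it standing
- bottle_a: Closed bottle with a RED cap, at the start lying on a flat side, cap roughly to the robot's right; hard white body 46 x 46 mm, 100 mm long, yellow label; cap 30 mm across, 35 mm long; about 0.22 kg. Origin at the middle of the square body, on its axis, 50 mm from the base face; own x along the axis from base to cap (up when it stands). May be absent
- bottle_a_cap (a point): Centre of bottle_a's cap top, 85 mm from the bottle's origin along its x
- driver_a: Screwdriver lying flat: yellow and black handle 80 x 28 x 28 mm (rounded square, does not roll), steel shaft 8 mm across and 55 mm long; 0.12 kg. Origin at the centre of the handle, own x along the tool towards the tip (95 mm from the origin). May be absent
- driver_a_tip (a point): Tip of driver_a's shaft
- module_a: Metal-cased electronic module, aluminium box 80 (own x) x 44 (own y) x 36 mm high with dark fins and a green terminal strip on top; 0.18 kg. Origin at its centre. May be absent
- spool_a: Solder spool standing on its end, red flanges and silvery wire, 56 mm across and 44 mm high, 0.25 kg, a plain cylinder to the touch. Origin at its centre, own z its axis. May be absent
- bottle_b: Closed bottle with a RED cap, at the start lying on a flat side, cap roughly to the robot's right; hard white body 46 x 46 mm, 100 mm long, yellow label; cap 30 mm across, 35 mm long; about 0.22 kg. Origin at the middle of the square body, on its axis, 50 mm from the base face; own x along the axis from base to cap (up when it stands). May be absent
- bottle_b_cap (a point): Centre of bottle_b's cap top, 85 mm from the bottle's origin along its x
- driver_b: Screwdriver lying flat: yellow and black handle 80 x 28 x 28 mm (rounded square, does not roll), steel shaft 8 mm across and 55 mm long; 0.12 kg. Origin at the centre of the handle, own x along the tool towards the tip (95 mm from the origin). May be absent
- driver_b_tip (a point): Tip of driver_b's shaft
- module_b: Metal-cased electronic module, aluminium box 80 (own x) x 44 (own y) x 36 mm high with dark fins and a green terminal strip on top; 0.18 kg. Origin at its centre. May be absent
- spool_b: Solder spool standing on its end, red flanges and silvery wire, 56 mm across and 44 mm high, 0.25 kg, a plain cylinder to the touch. Origin at its centre, own z its axis. May be absent
- multimeter: Orange multimeter 160 x 80 x 34 mm lying beyond the lane; a bystander, leave it; origin under its centre
- mug: White mug 80 mm across, 90 mm high, a bystander, leave it; origin under its centre
- tape: Roll of blue tape 90 mm across, 24 mm high, lying beyond the bins, a bystander, leave it; origin under its centre

How it is judged (in metres and radians):
At the end, for the whole second after the job is handed in: Red-capped bottles upright (0.12 rad) on the lane floor within 25 mm of a blue spot; black-capped ones upright within 30 mm of their places; each item between the walls of its bin, centre at most 5 mm (screwdriver tip 15 mm) above the rim; all at rest (x of driver_a in the frame of bin_blue between -0.062 and 0.062 m and y of driver_a in the frame of bin_blue between -0.097 and 0.097 m and z of driver_a in the frame of bin_blue between 0.003 and 0.055 m and linear speed of each of driver_a, driver_b, module_a, module_b, spool_a, spool_b, bottle_a, standing_a, bottle_b, standing_b below 0.05 m/s and x of driver_a_tip in the frame of bin_blue between -0.062 and 0.062 m and y of driver_a_tip in the frame of bin_blue between -0.097 and 0.097 m and z of driver_a_tip in the frame of bin_blue between 0.003 and 0.065 m and x of driver_b in the frame of bin_blue between -0.062 and 0.062 m and y of driver_b in the frame of bin_blue between -0.097 and 0.097 m and z of driver_b in the frame of bin_blue between 0.003 and 0.055 m and x of driver_b_tip in the frame of bin_blue between -0.062 and 0.062 m and y of driver_b_tip in the frame of bin_blue between -0.097 and 0.097 m and z of driver_b_tip in the frame of bin_blue between 0.003 and 0.065 m and x of module_a in the frame of bin_grey between -0.062 and 0.062 m and y of module_a in the frame of bin_grey between -0.097 and 0.097 m and z of module_a in the frame of bin_grey between 0.003 and 0.055 m and x of module_b in the frame of bin_grey between -0.062 and 0.062 m and y of module_b in the frame of bin_grey between -0.097 and 0.097 m and z of module_b in the frame of bin_grey between 0.003 and 0.055 m and x of spool_a in the frame of bin_orange between -0.062 and 0.062 m and y of spool_a in the frame of bin_orange between -0.097 and 0.097 m and z of spool_a in the frame of bin_orange between 0.003 and 0.055 m and x of spool_b in the frame of bin_orange between -0.062 and 0.062 m and y of spool_b in the frame of bin_orange between -0.097 and 0.097 m and z of spool_b in the frame of bin_orange between 0.003 and 0.055 m and (horizontal distance between bottle_a and spot_a below 0.025 m or horizontal distance between bottle_a and spot_b below 0.025 m) and height (world z) of each of bottle_a, bottle_b below 0.065 m and z of each of bottle_a_cap, bottle_b_cap in the frame of spot_a above 0.12 m and angle between each of bottle_a, bottle_b's own x axis and vertical below 0.12 rad and angular speed of each of bottle_a, bottle_b below 0.3 rad/s and angle between each of standing_a, standing_b's own z axis and vertical below 0.12 rad and distance of each of standing_a, standing_b from where it was at the start of the episode below 0.03 m and (horizontal distance between bottle_b and spot_a below 0.025 m or horizontal distance between bottle_b and spot_b below 0.025 m)); the robot touches nothing.
It fails at once if a bottle that was already standing in the lane is knocked over or pushed away (tilt over 0.5 rad or moved over 40 mm) (angle between any of standing_a, standing_b's own z axis and vertical above 0.5 rad or distance of any of standing_a, standing_b from where it was at the start of the episode above 0.04 m).
It fails at once if the multimeter, the mug or the tape is moved more than 30 mm (distance of any of multimeter, mug, tape from where it was at the start of the episode above 0.03 m).
Of bottle_a, bottle_b only 1 to 2 are there at a start; the rules pass over those that are not, and their reading is None.
Of driver_a, driver_b, module_a, module_b, spool_a, spool_b only 5 to 6 are there at a start; the rules pass over those that are not, and their reading is None.
At some moment in a run one of driver_a, driver_b, module_a, module_b, spool_a, spool_b may be knocked a few centimetres aside while the robot is not near it.
It also fails if it takes over 210 s, if anything falls off the work surface, if the arm or the gripper's body presses on something with over 40 N, if the wrist force passes 120 N, or if a joint passes its speed limit or range.

## Working session

There is one attempt and no reset: what is moved stays moved. The work goes in short steps, Python scripts to look and compute and a tool call to move; the robot and the scene stay as the last step left them, time stands still between calls to the robot, and variables do not carry over. Pictures are saved under pics/ and viewed, and the job is handed in when it is done.

Besides the shell and the picture viewer there is one more tool, called after "Request:" as name([rows], argument=value, ...), one row to a line, values as JSON. send_rows: Moves the arm, as the interface text tells. Its arguments: {"type":"object","properties":{"translation":{"type":"array","items":{"type":"array","items":{"type":"number"}}},"yaw":{"type":"array","items":{"type":"number"}},"fingers":{"type":"array","items":{"type":"number"}}},"required":["translation","yaw","fingers"]}

```bash
ls; mkdir -p pics; python3 - <<'E'
from bench import *
import cv2
print(read_state())
for n in ["scene","top","wrist"]:
    print(n,camera_params(n))
    cv2.imwrite(f"pics/{n}0.png",get_image(n))
E
```

```text
pics
{'clock': 0.0, 'joints': array([ 1.54760283e+00,  3.85570892e-01,  6.57929248e-03, -4.98692250e-04,
       -1.19401191e+00, -2.58595777e-01]), 'joint_vel': array([-0.00011   ,  0.00029678,  0.00124137,  0.00056581,  0.00032056,
        0.00094998]), 'joint_efforts': array([-1.40617749e-04, -3.92293918e+01,  1.88403010e+01,  4.18629706e+00,
       -4.69669205e-03, -7.05903773e-06]), 'position': array([173.61811949, 599.7688359 , 230.19478083]), 'ee_rot': array([ 9.90077207e-01, -1.40519940e-01, -1.00556030e-04,  1.12317063e-03]), 'contact_force': array([ 0.22597537, -0.17539409,  0.22951472]), 'wrist_torque': array([-0.00766714, -0.02736177, -0.03931718]), 'gripper_width': 85.40667236891154}
scene {'mtx': array([[466.35775864,   0.        , 327.13771889],
       [  0.        , 466.35775864, 244.92407639],
       [  0.        ,   0.        ,   1.        ]]), 'rvec': array([ 1.37443309,  2.35975744, -0.73815778]), 'tvec': array([ 298.09940437, -380.98579447, 1305.15578527])}
top {'mtx': array([[566.13304031,   0.        , 319.73045826],
       [  0.        , 566.13304031, 245.97256691],
       [  0.        ,   0.        ,   1.        ]]), 'rvec': array([ 2.06847139, -2.12697337,  0.24703149]), 'tvec': array([  24.53523753,  612.59711256, 1301.63746176])}
wrist {'mtx': array([[390.3552524 ,   0.        , 315.01704392],
       [  0.        , 390.3552524 , 240.20764018],
       [  0.        ,   0.        ,   1.        ]]), 'tool_from_camera': array([[-6.98759454e-04, -9.62218588e-01, -2.72277250e-01,
         6.89370459e+01],
       [ 9.99999577e-01, -5.09700059e-04, -7.65088845e-04,
         7.02362617e-02],
       [ 5.97402978e-04, -2.72277670e-01,  9.62218537e-01,
        -1.42004149e+02],
       [ 0.00000000e+00,  0.00000000e+00,  0.00000000e+00,
         1.00000000e+00]])}
```

View pics/scene0.png

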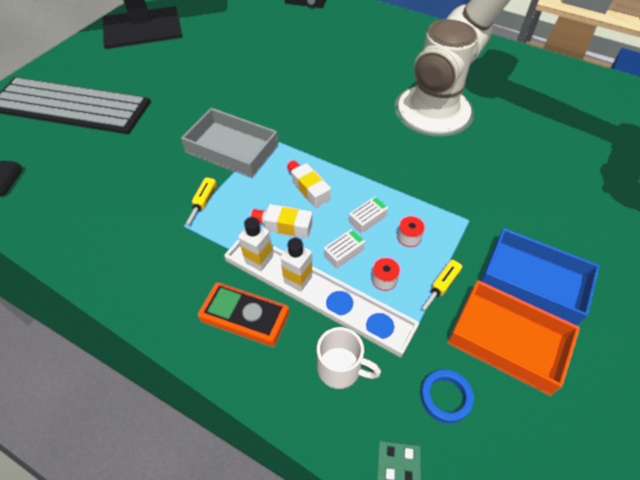

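View pics/top0.png

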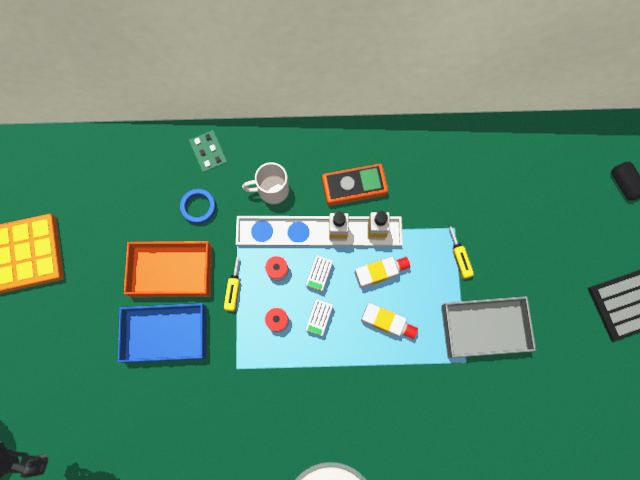

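View pics/wrist0.png

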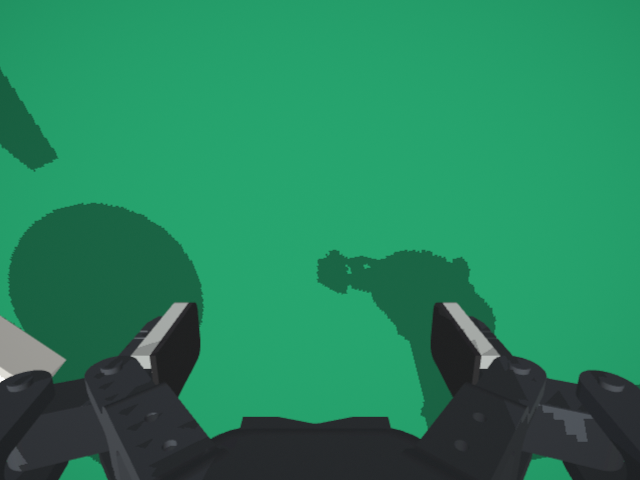

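```bash
cat > h.py <<'E'
import numpy as np, cv2
from scipy.spatial.transform import Rotation as R
from bench import *
def ray(name,px,st=None):
    c=camera_params(name); px=np.atleast_2d(np.array(px,float))
    d=np.c_[(px-[c['mtx'][0,2],c['mtx'][1,2]])/[c['mtx'][0,0],c['mtx'][1,1]],np.ones(len(px))]
    if name=='wrist':
        T=c['tool_from_camera']; q=R.from_quat(st['ee_rot'])
        return q.apply(T[:3,3])+st['position'], q.apply(d@T[:3,:3].T)
    M=cv2.Rodrigues(c['rvec'])[0]
    return -M.T@c['tvec'], d@M
def onz(name,px,z,st=None):
    o,d=ray(name,px,st); return o+d*((z-o[2])/d[:,2])[:,None]
def proj(name,P):
    c=camera_params(name); return cv2.projectPoints(np.atleast_2d(np.array(P,float)),c['rvec'],c['tvec'],c['mtx'],None)[0][:,0]
def hsv(im): return cv2.cvtColor(im,cv2.COLOR_BGR2HSV)
MASK=dict(red=[((0,150,80),(6,255,255)),((174,150,80),(180,255,255))],yellow=[((20,140,80),(33,255,255))],
 blue=[((104,150,60),(125,255,255))],orange=[((7,180,80),(14,255,255))],white=[((0,0,150),(180,60,255))],green=[((50,150,100),(72,255,255))])
def blobs(im,col,roi=None,amin=25):
    h=hsv(im); m=0
    for a,b in MASK[col]: m=m|cv2.inRange(h,a,b)
    if roi is not None:
        k=np.zeros_like(m); x0,y0,x1,y1=roi; k[y0:y1,x0:x1]=255; m=m&k
    cs=cv2.findContours(m,cv2.RETR_EXTERNAL,cv2.CHAIN_APPROX_NONE)[0]
    return [c for c in cs if cv2.contourArea(c)>amin]
def yawof(st):  # world angle of tool y axis (jaw dir) mod 180
    y=R.from_quat(st['ee_rot']).apply([0,1,0]); return np.degrees(np.arctan2(y[1],y[0]))
def go(P,jaw=None):
    """delta in tool axes (m) and yaw (deg) to world TCP P (mm), jaw world deg mod 180"""
    st=read_state(); q=R.from_quat(st['ee_rot']); d=q.inv().apply(np.array(P)-st['position'])/1000
    y=0
    if jaw is not None: y=-(jaw-yawof(st)); y=(y+90)%180-90
    print('tcp',st['position'].round(1),'jaw',round(yawof(st),1),'j6',st['joints'][5].round(2),'t',round(st['clock'],1),'-> d',d.round(4),'yaw',round(y,1))
E
python3 - <<'E'
from h import *
im=cv2.imread('pics/top0.png')
print(ray('top',[[320,240]])[0], ray('scene',[[320,240]])[0])
for col,z in [('red',40),('yellow',26),('blue',4),('orange',50),('white',36)]:
    print(col)
    for c in blobs(im,col,(110,150,540,370)):
        r=cv2.minAreaRect(c); bp=cv2.boxPoints(r)
        w=onz('top',[r[0]],z)[0]; b=onz('top',bp,z)
        e1=b[1]-b[0]; e2=b[2]-b[1]; e=e1 if np.linalg.norm(e1)>np.linalg.norm(e2) else e2
        print(np.round(r[0]),'a',cv2.contourArea(c),'w',w.round(0)[:2],'size',np.linalg.norm(e1).round(),np.linalg.norm(e2).round(),'ang',np.degrees(np.arctan2(e[1],e[0])).round(1))
cv2.imwrite('pics/crop0.png',cv2.resize(im[200:370,220:420],None,fx=3.5,fy=3.5,interpolation=cv2.INTER_CUBIC))
E
```

```text
[ 295.13521494   13.00076237 1408.14184908] [1074.93718734  254.44643448  846.88376389]
red
[411. 331.] a 102.0 w [ 404. -205.] size 26.0 26.0 ang -118.5
[276. 319.] a 349.0 w [443. 118.] size 51.0 52.0 ang -136.2
[403. 263.] a 87.0 w [ 572. -198.] size 25.0 26.0 ang -165.4
[276. 267.] a 324.5 w [571. 116.] size 50.0 52.0 ang -154.8
yellow
[384. 320.] a 285.0 w [ 436. -143.] size 48.0 39.0 ang -25.9
[231. 294.] a 341.0 w [509. 228.] size 82.0 30.0 ang -7.5
[377. 272.] a 261.0 w [ 554. -134.] size 39.0 48.0 ang -164.8
[463. 262.] a 352.5 w [ 574. -348.] size 32.0 82.0 ang -166.7
[339. 236.] a 33.0 w [649. -41.] size 43.0 8.0 ang -88.1
[378. 234.] a 34.0 w [ 651. -139.] size 10.0 43.0 ang -91.6
blue
[161. 333.] a 4703.0 w [421. 403.] size 222.0 136.0 ang -88.9
[298. 232.] a 296.5 w [667.  61.] size 52.0 50.0 ang -45.2
[262. 231.] a 296.5 w [674. 155.] size 51.0 51.0 ang -44.8
[198. 206.] a 939.0 w [745. 321.] size 92.0 92.0 ang -179.1
orange
[167. 269.] a 4466.0 w [571. 382.] size 213.0 134.0 ang -91.6
[355. 184.] a 1862.0 w [777. -85.] size 159.0 85.0 ang -80.5
white
[398. 325.] a 236.0 w [ 421. -177.] size 47.0 36.0 ang -24.9
[370. 313.] a 214.0 w [ 451. -110.] size 48.0 30.0 ang -24.3
[319. 317.] a 488.5 w [445.  14.] size 82.0 46.0 ang -20.5
[490. 326.] a 4380.0 w [ 412. -397.] size 210.0 131.0 ang -87.2
[363. 275.] a 212.0 w [545. -96.] size 35.0 49.0 ang -167.7
[391. 266.] a 215.0 w [ 567. -168.] size 38.0 47.0 ang -165.2
[319. 273.] a 463.5 w [553.  11.] size 83.0 46.0 ang -20.7
[241. 262.] a 94.5 w [586. 203.] size 71.0 32.0 ang -12.0
[453. 235.] a 36.5 w [ 640. -327.] size 9.0 44.0 ang -165.1
[319. 228.] a 4429.0 w [667.   8.] size 420.0 86.0 ang -91.6
[347. 183.] a 125.5 w [787. -67.] size 34.0 34.0 ang -27.3
[267. 181.] a 850.0 w [796. 138.] size 112.0 84.0 ang -42.2
[207. 163.] a 26.0 w [850. 293.] size 15.0 16.0 ang -154.4
```

View pics/crop0.png

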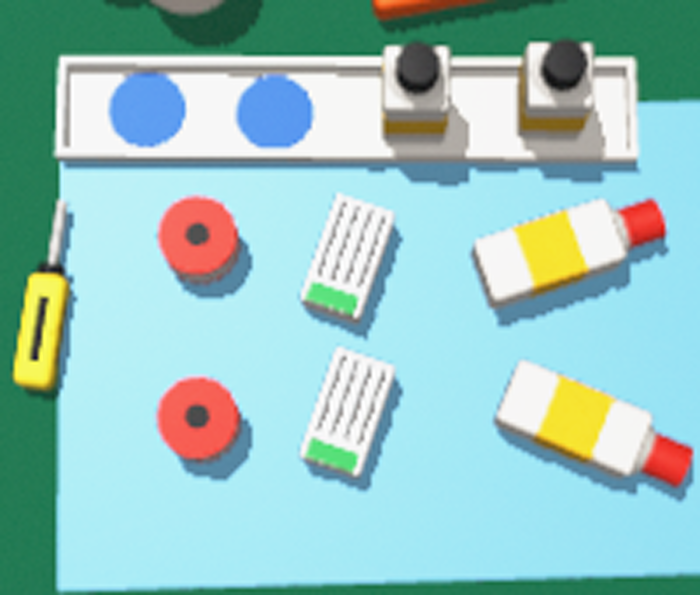

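```bash
python3 - <<'E'
from h import *
im=cv2.imread('pics/top0.png')
for n,c,z in [('blue bin',(161,333),None),('or',(167,269),None),('grey',(490,326),None)]: print(n,onz('top',[c],50)[0].round())
print(onz('top',[[231,294],[463,262]],20).round())
print('spots',onz('top',[[298.3,231.7],[262,231]],4).round(), 'lane',onz('top',[[319,228]],20).round())
print('spool',onz('top',[[276,319],[276,267]],42).round())
print('bott label',onz('top',[[384,320],[377,272]],46).round(),'cap',onz('top',[[411,331],[403,263]],33).round())
go([505,228,130],82.5)
E
```

```text
blue bin [416. 391.  50.]
or [571. 382.  50.]
grey [ 411. -393.   50.]
[[ 510.  230.   20.]
 [ 574. -350.   20.]]
spots [[668.  61.   4.]
 [673. 154.   4.]] lane [[672.   8.  20.]]
spool [[443. 118.  42.]
 [570. 116.  42.]]
bott label [[ 432. -142.   46.]
 [ 550. -131.   46.]] cap [[ 406. -207.   33.]
 [ 573. -198.   33.]]
tcp [173.6 599.9 230.5] jaw -106.2 j6 -0.26 t 0.1 -> d [0.4217 0.2649 0.1009] yaw -8.7
```

```bash
python3 - <<'E'
from h import *
im=cv2.imread('pics/scene0.png')
for c in blobs(im,'blue',(300,270,420,345)):
    M=cv2.moments(c); p=(M['m10']/M['m00'],M['m01']/M['m00']); print('spot',np.round(p,1),onz('scene',[p],4).round())
for col in ('red',):
  for c in blobs(im,col,(230,150,450,300)):
    M=cv2.moments(c); p=(M['m10']/M['m00'],M['m01']/M['m00']); print(col,np.round(p,1),onz('scene',[p],42).round())
im=cv2.imread('pics/top0.png')
for c in blobs(im,'blue',(240,215,320,250)):
    M=cv2.moments(c); p=(M['m10']/M['m00'],M['m01']/M['m00']); print('top spot',np.round(p,1),onz('top',[p],4).round(1), onz('top',c[:,0],4).round().min(0),onz('top',c[:,0],4).round().max(0))
# lane corners approx from crop px
print(onz('top',np.array([[57,158],[637,158],[60,57],[635,57]])/3.5+[220,200],20).round())
E
```

```text
spot [380. 325.] [[672. 156.   4.]]
spot [339.4 302.5] [[668.  63.   4.]]
red [385.9 269.2] [[572. 117.  42.]]
red [411.6 226.2] [[445. 119.  42.]]
red [257.  214.6] [[ 585. -191.   42.]]
red [292.  164.9] [[ 417. -204.   42.]]
top spot [298.2 231.9] [[667.9  61.3   4. ]] [644.  36.   4.] [694.  88.   4.]
top spot [261.8 230.8] [[673.4 154.6   4. ]] [649. 128.   4.] [700. 180.   4.]
[[ 633.  218.   20.]
 [ 622. -200.   20.]
 [ 709.  216.   20.]
 [ 697. -203.   20.]]
```

```bash
python3 - <<'E'
from h import *
go([510,230,130],82.5)
E
```

```text
tcp [173.6 599.9 230.5] jaw -106.2 j6 -0.26 t 0.1 -> d [0.426  0.2616 0.1009] yaw -8.7
```

Request:
send_rows([
  [0.426,0.262,0.1],
  [0.426,0.262,0.1],
  [0.426,0.262,0.1],
  [0.426,0.262,0.1],
  [0.426,0.262,0.1],
  [0.426,0.262,0.1],
  [0.426,0.262,0.1],
  [0.426,0.262,0.1],
  [0.426,0.262,0.1],
  [0.426,0.262,0.1],
  [0.426,0.262,0.1],
  [0.426,0.262,0.1],
], yaw=[-8.7,-8.7,-8.7,-8.7,-8.7,-8.7,-8.7,-8.7,-8.7,-8.7,-8.7,-8.7], fingers=[80,80,80,80,80,80,80,80,80,80,80,80])

```text
clock: 1.35
position: [510.5, 227.9, 130.0]
ee_rot: [0.998, -0.067, -0.001, 0.001]
contact_force: [-0.1, -0.0, -0.1]
gripper_width: 58.7
```

```bash
python3 - <<'E'
from h import *
s=read_state(); cv2.imwrite('pics/w1.png',get_image('wrist'))
print(s['gripper_width'],s['joints'].round(2))
go([510,230,5],82.5)
E
```

```text
58.660071580960796 [ 0.71  0.37 -0.29  0.   -0.91  0.73]
tcp [510.  229.2 130.6] jaw -97.5 j6 0.73 t 1.4 -> d [ 0.     -0.0011  0.1256] yaw -0.0
```

View pics/w1.png

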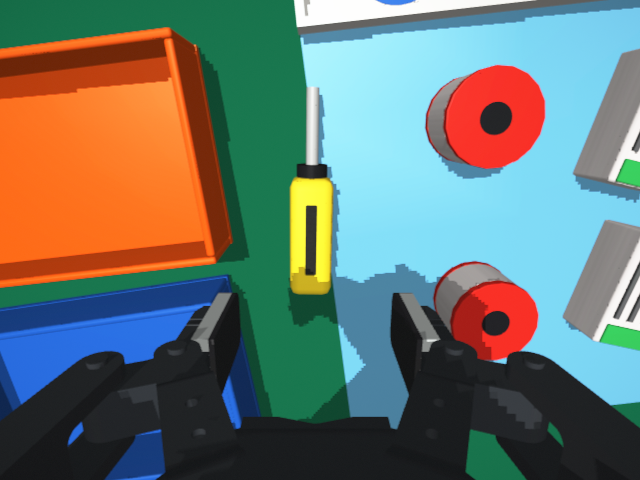

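```bash
python3 - <<'E'
from h import *
s=read_state(); im=cv2.imread('pics/w1.png')
for c in blobs(im,'yellow',(250,150,380,310)):
    r=cv2.minAreaRect(c);print(r,onz('wrist',[r[0]],26,s).round(1),onz('wrist',cv2.boxPoints(r),26,s).round(1))
E
```

```text
((311.0, 235.5), (117.0, 42.0), 90.0) [[512.6 231.4  26. ]] [[552.  239.3  26. ]
 [548.5 213.2  26. ]
 [469.6 222.7  26. ]
 [473.4 251.2  26. ]]
```

Request:
send_rows([
  [0.001,-0.002,0.05],
  [0.001,-0.002,0.1],
  [0.001,-0.002,0.125],
  [0.001,-0.002,0.125],
  [0.001,-0.002,0.125],
  [0.001,-0.002,0.125],
  [0.001,-0.002,0.125],
  [0.001,-0.002,0.125],
  [0.001,-0.002,0.125],
  [0.001,-0.002,0.125],
], yaw=[0,0,0,0,0,0,0,0,0,0], fingers=[80,80,80,80,220,220,220,220,220,220])

```text
clock: 2.4
position: [512.0, 232.1, 7.9]
ee_rot: [0.998, -0.065, 0.001, -0.0]
contact_force: [-3.3, 2.6, 6.0]
gripper_width: 26.8
```

```bash
python3 - <<'E'
from h import *
go([388,372,110],0)
E
```

```text
tcp [512.  232.1   7.9] jaw -97.5 j6 0.72 t 2.4 -> d [-0.141  -0.1226 -0.1023] yaw 82.5
```

Request:
send_rows([
  [0,0,-0.05],
  [0,0,-0.1],
  [-0.05,-0.03,-0.1],
  [-0.09,-0.06,-0.1],
  [-0.132,-0.173,-0.1],
  [-0.132,-0.173,-0.1],
  [-0.132,-0.173,-0.1],
  [-0.132,-0.173,-0.1],
  [-0.132,-0.173,-0.1],
  [-0.132,-0.173,-0.1],
  [-0.132,-0.173,-0.1],
  [-0.132,-0.173,-0.1],
], yaw=[0,0,8,16,25,33,42,50,59,67,76,82.5], fingers=[220,220,220,220,220,220,220,220,220,220,220,220])

```text
clock: 3.6
position: [403.3, 420.6, 108.3]
ee_rot: [-0.705, 0.709, -0.0, 0.001]
contact_force: [-0.3, -0.2, -0.9]
gripper_width: 26.6
```

```bash
python3 - <<'E'
from h import *
s=read_state(); cv2.imwrite('pics/w2.png',get_image('wrist'))
go([397,423,25],0)
E
```

```text
tcp [403.3 420.6 108.3] jaw 179.5 j6 -1.1 t 3.6 -> d [-0.0022  0.0065  0.0833] yaw -0.5
```

View pics/w2.png

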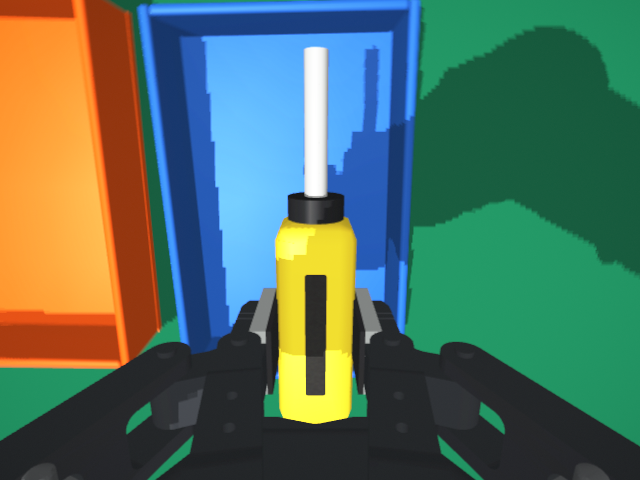

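```bash
python3 - <<'E'
from h import *
s=read_state()
print(onz('wrist',[[138,8],[419,6],[408,330],[178,340]],50,s).round())
E
```

```text
[[483. 298.  50.]
 [355. 298.  50.]
 [351. 462.  50.]
 [483. 467.  50.]]
```

Request:
send_rows([
  [-0.002,0.0065,0.04],
  [-0.002,0.0065,0.08],
  [-0.002,0.0065,0.086],
  [-0.002,0.0065,0.086],
  [-0.002,0.0065,0.086],
  [-0.002,0.0065,0.086],
  [-0.002,0.0065,0.086],
  [-0.002,0.0065,0.04],
  [-0.002,0.0065,-0.01],
  [-0.002,0.0065,-0.01],
], yaw=[0,0,0,0,0,0,0,0,0,0], fingers=[220,220,220,220,140,140,140,140,140,90])

```text
clock: 4.65
position: [399.9, 427.1, 127.1]
ee_rot: [-0.705, 0.71, 0.001, 0.01]
contact_force: [0.4, 0.1, -0.1]
gripper_width: 51.9
```

```bash
python3 - <<'E'
from h import *
s=read_state(); cv2.imwrite('pics/t3.png',get_image('top'))
print(s['gripper_width'])
im=cv2.imread('pics/t3.png')
for c in blobs(im,'yellow',(110,150,540,370)): print(cv2.minAreaRect(c))
for c in blobs(im,'red',(110,150,540,370)): print(cv2.minAreaRect(c))
go([443,118,130],0)
E
```

```text
51.92071242995603
((149.5, 342.0), (10.0, 33.0), 90.0)
((383.6810302734375, 319.5776062011719), (16.150693893432617, 19.695964813232422), 23.198591232299805)
((377.3999938964844, 271.70001220703125), (19.28989028930664, 15.495159149169922), 71.56504821777344)
((462.9000549316406, 261.7000427246094), (32.88768768310547, 12.649109840393066), 71.56504821777344)
((338.527587890625, 235.96896362304688), (2.936101198196411, 17.146831512451172), 86.633544921875)
((377.5, 234.0), (17.0, 4.0), 0.0)
((410.6896667480469, 331.22418212890625), (10.898435592651367, 10.898435592651367), 23.198591232299805)
((276.0, 319.0), (21.21320343017578, 21.21320343017578), 45.0)
((403.35003662109375, 263.0500183105469), (10.435516357421875, 10.119288444519043), 71.56504821777344)
((276.20001220703125, 266.9000244140625), (20.57182502746582, 20.124608993530273), 63.43495178222656)
tcp [398.4 425.2 123.7] jaw 179.5 j6 -1.11 t 4.7 -> d [ 0.3068 -0.0473 -0.0094] yaw -0.5
```

View pics/t3.png

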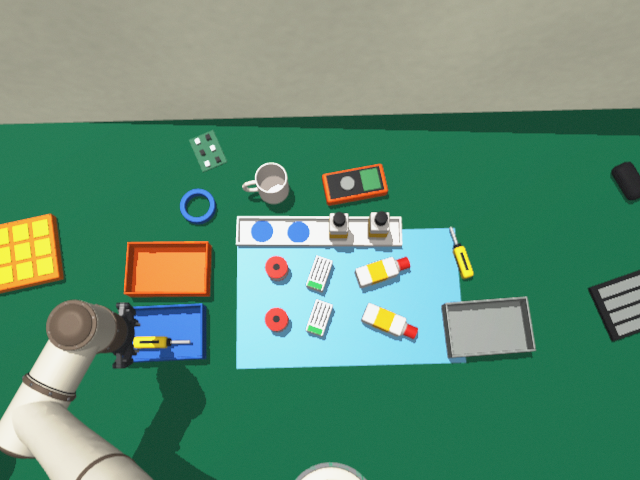

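Request:
send_rows([
  [0.307,-0.047,-0.01],
  [0.307,-0.047,-0.01],
  [0.307,-0.047,-0.01],
  [0.307,-0.047,-0.01],
  [0.307,-0.047,-0.01],
  [0.307,-0.047,-0.01],
  [0.307,-0.047,-0.01],
  [0.307,-0.047,-0.01],
  [0.307,-0.047,-0.01],
], yaw=[-0.5,-0.5,-0.5,-0.5,-0.5,-0.5,-0.5,-0.5,-0.5], fingers=[0,0,0,0,0,0,0,0,0])

```text
clock: 5.6
position: [442.8, 118.2, 130.6]
ee_rot: [0.707, -0.707, -0.001, -0.007]
contact_force: [-0.2, 0.3, -0.4]
gripper_width: 85.3
```

```bash
cat > wl.py <<'E'
from h import *
import sys
n=sys.argv[1]; cols=sys.argv[2].split(','); z=float(sys.argv[3])
s=read_state(); im=get_image('wrist'); cv2.imwrite(f'pics/{n}.png',im)
print(s['position'].round(1),round(yawof(s),1),s['gripper_width'].round(1))
for col in cols:
    for c in blobs(im,col,amin=300):
        r=cv2.minAreaRect(c); b=onz('wrist',cv2.boxPoints(r),z,s); e1,e2=b[1]-b[0],b[2]-b[1]
        e=e1 if np.linalg.norm(e1)>np.linalg.norm(e2) else e2
        print(col,np.round(r[0]),'w',b.mean(0).round(1),'size',np.linalg.norm(e1).round(),np.linalg.norm(e2).round(),'ang',np.degrees(np.arctan2(e[1],e[0])).round(1))
E
python3 wl.py w4 red 44; python3 -c "
from h import *
go([443,118,8],0)"
```

```text
tcp [442.8 118.7 130.6] jaw -179.9 j6 -0.61 t 5.7 -> d [0.0021 0.0009 0.1226] yaw 0.1Traceback (most recent call last):
  File "wl.py", line 5, in <module>
    print(s['position'].round(1),round(yawof(s),1),s['gripper_width'].round(1))
                                                   ^^^^^^^^^^^^^^^^^^^^^^^^
AttributeError: 'float' object has no attribute 'round'
```

View pics/w4.png

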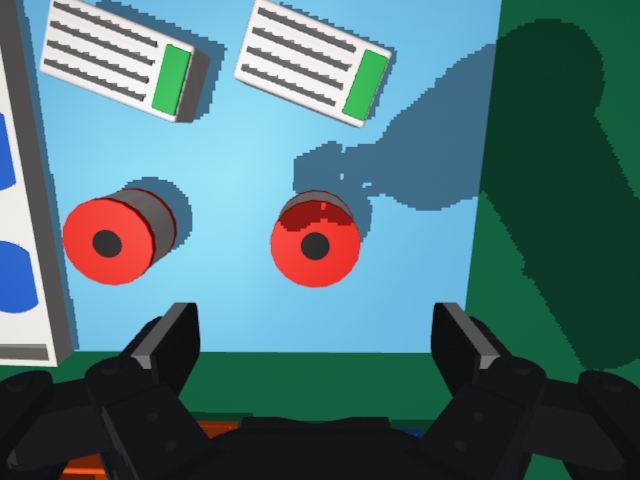

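```bash
sed -i "s/,s\['gripper_width'\].round(1))/)/" wl.py; python3 - <<'E'
from h import *
print(onz('wrist',[[315,245],[108,243]],44,read_state()).round(1))
E
```

```text
[[443.6 118.5  44. ]
 [570.3 117.6  44. ]]
```

Request:
send_rows([
  [0.001,0,0.05],
  [0.001,0,0.1],
  [0.001,0,0.12],
  [0.001,0,0.12],
  [0.001,0,0.12],
  [0.001,0,0.12],
  [0.001,0,0.12],
  [0.001,0,0.12],
  [0.001,0,0.07],
  [0.001,0,0.02],
  [0.001,0,0.0],
], yaw=[0,0,0,0,0,0,0,0,0,0,0], fingers=[0,0,0,0,180,180,180,180,180,180,180])

```text
clock: 6.75
position: [444.8, 118.7, 135.2]
ee_rot: [0.708, -0.706, 0.0, -0.011]
contact_force: [1.0, 0.9, -3.9]
gripper_width: 54.7
```

```bash
python3 - <<'E'
from h import *
go([573,340,130],0)
E
```

```text
tcp [444.8 118.7 135.2] jaw -179.9 j6 -0.61 t 6.8 -> d [-0.2209 -0.1285  0.0107] yaw 0.1
```

Request:
send_rows([
  [-0.221,-0.129,0.0],
  [-0.221,-0.129,0.0],
  [-0.221,-0.129,0.0],
  [-0.221,-0.129,0.0],
  [-0.221,-0.129,0.0],
  [-0.221,-0.129,0.0],
  [-0.221,-0.129,0.0],
  [-0.221,-0.129,0.0],
], yaw=[0,0,0,0,0,0,0,0], fingers=[180,180,180,180,180,180,180,180])

```text
clock: 7.55
position: [572.1, 338.7, 140.0]
ee_rot: [0.708, -0.707, -0.0, -0.01]
contact_force: [-1.0, -0.3, -3.8]
gripper_width: 54.4
```

```bash
python3 wl.py w5 red 60; python3 -c "
from h import *
go([573,340,24],0)"
```

```text
[572.1 338.7 140. ] -179.9
red [315. 341.] w [573.3 404.8  60. ] size 102.0 115.0 ang 93.6
tcp [572.2 338.4 140.4] jaw -179.9 j6 -0.78 t 7.6 -> d [1.000e-04 8.000e-04 1.164e-01] yaw 0.1
```

View pics/w5.png

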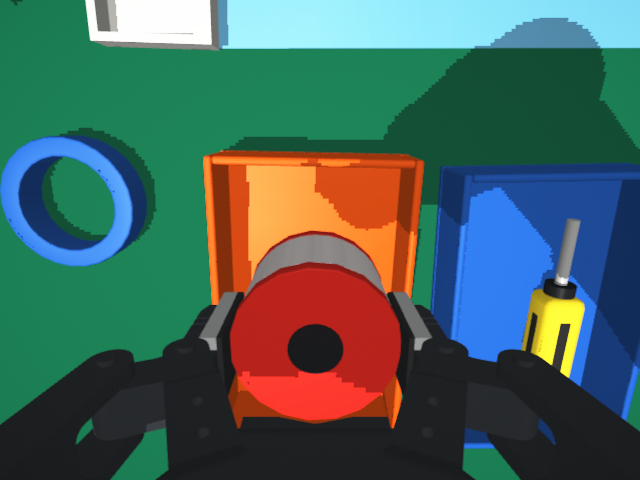

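Request:
send_rows([
  [0,0,0.05],
  [0,0,0.1],
  [0,0,0.115],
  [0,0,0.115],
  [0,0,0.115],
  [0,0,0.115],
  [0,0,0.115],
  [0,0,0.06],
  [0,0,0.01],
  [0,0,0.0],
], yaw=[0,0,0,0,0,0,0,0,0,0], fingers=[180,180,180,180,40,40,40,40,40,0])

```text
clock: 8.6
position: [575.5, 340.7, 149.5]
ee_rot: [0.708, -0.706, 0.001, -0.017]
contact_force: [0.3, -0.6, 1.4]
gripper_width: 84.1
```

```bash
python3 wl.py w6 red,orange 49; python3 -c "
from h import *
print(onz('wrist',[[205,157],[422,162]],50,read_state()).round())
go([570,117,130],0)"
```

```text
[575.5 340.7 149.5] -179.9
red [320. 232.] w [574.7 338.   49. ] size 53.0 55.0 ang 92.2
orange [317. 284.] w [577.2 384.8  49. ] size 205.0 129.0 ang -96.3
[[645. 290.  50.]
 [514. 293.  50.]]
tcp [575.5 340.8 150.1] jaw -179.9 j6 -0.78 t 8.7 -> d [0.2242 0.0065 0.0146] yaw 0.1
```

View pics/w6.png

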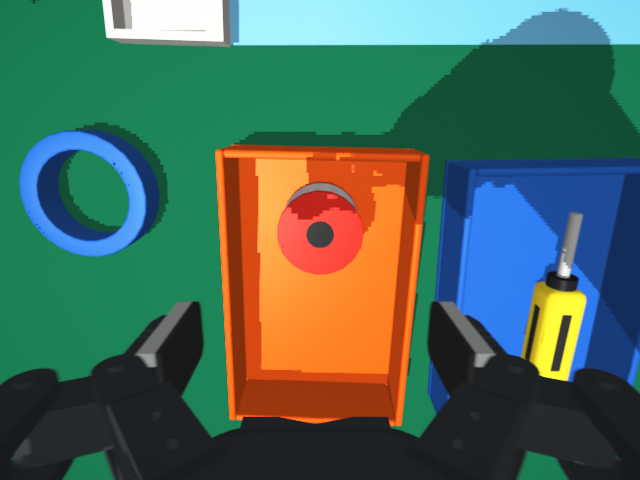

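Request:
send_rows([
  [0.224,0.006,0.015],
  [0.224,0.006,0.015],
  [0.224,0.006,0.015],
  [0.224,0.006,0.015],
  [0.224,0.006,0.015],
  [0.224,0.006,0.015],
  [0.224,0.006,0.015],
  [0.224,0.006,0.015],
], yaw=[0,0,0,0,0,0,0,0], fingers=[40,40,40,40,40,40,40,40])

```text
clock: 9.45
position: [571.0, 118.2, 130.3]
ee_rot: [0.708, -0.706, 0.001, -0.019]
contact_force: [-0.8, 0.5, -0.7]
gripper_width: 72.1
```

```bash
python3 wl.py w7 red,white 44; python3 -c "
from h import *
print(read_state()['gripper_width'])
go([570,117,10],0)"
```

```text
[571.  118.2 130.3] -179.8
red [318. 240.] w [571.4 116.8  44. ] size 52.0 55.0 ang 92.2
white [ 26. 317.] w [764.6 171.9  44. ] size 33.0 10.0 ang -106.8
white [156. 317.] w [677.5 170.1  44. ] size 28.0 23.0 ang -123.3
white [504.  21.] w [477.5  -2.3  44. ] size 40.0 19.0 ang -148.4
white [348.  53.] w [556.2  13.3  44. ] size 41.0 75.0 ang 160.0
white [179. 184.] w [654.4  97.2  44. ] size 50.0 216.0 ang 89.2
white [114. 175.] w [691.8  91.   44. ] size 5.0 208.0 ang 88.1
71.83491822433204
tcp [570.9 118.4 130.1] jaw -179.8 j6 -0.47 t 9.5 -> d [0.0044 0.0042 0.1199] yaw 0.2
```

View pics/w7.png

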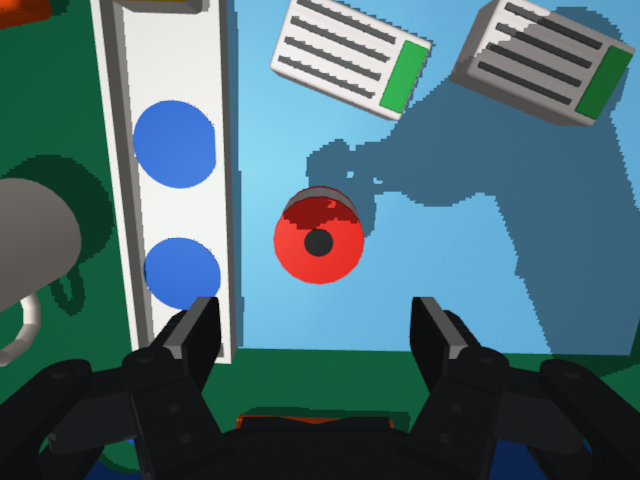

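Request:
send_rows([
  [0.003,0.002,0.04],
  [0.003,0.003,0.08],
], yaw=[0,0], fingers=[40,40])

```text
clock: 9.7
position: [571.3, 119.3, 50.6]
ee_rot: [0.709, -0.705, 0.002, -0.021]
contact_force: [-0.3, 0.0, -1.4]
gripper_width: 72.1
```

```bash
python3 -c "
from h import *
print(read_state()['ee_rot'])
go([570,117,10],0)"
```

```text
[ 0.70895902 -0.70493696  0.00190139 -0.02091335]
tcp [571.3 119.3  50.6] jaw -179.7 j6 -0.46 t 9.7 -> d [0.0034 0.0026 0.0405] yaw 0.3
```

Request:
send_rows([
  [0.003,0.002,0.025],
  [0.003,0.003,0.04],
  [0.003,0.003,0.04],
  [0.003,0.003,0.04],
  [0.003,0.003,0.04],
  [0.003,0.003,0.04],
  [0.003,0.003,0.04],
], yaw=[0,0,0,0,0,0,0], fingers=[40,40,40,180,180,180,180])

```text
clock: 10.4
position: [570.7, 118.3, 12.0]
ee_rot: [0.709, -0.705, 0.002, -0.023]
contact_force: [0.2, 3.4, 3.8]
gripper_width: 54.7
```

```bash
python3 -c "
from h import *
s=read_state();print(s['ee_rot'],R.from_quat(s['ee_rot']).apply([0,0,1]),s['joints'].round(3))
go([570,117,130],0)
go([574,434,140],0)"
```

```text
[ 0.70910328 -0.70473813  0.00244432 -0.02259954] [ 0.03532008  0.0286056  -0.99896657] [ 0.477  0.543 -0.369 -0.016 -0.615 -0.458]
tcp [570.7 118.3  12. ] jaw -179.7 j6 -0.46 t 10.4 -> d [-0.0021 -0.0035 -0.118 ] yaw 0.3
tcp [570.7 118.3  12. ] jaw -179.7 j6 -0.46 t 10.4 -> d [-0.3192 -0.0096 -0.1188] yaw 0.3
```

Request:
send_rows([
  [-0.002,-0.003,-0.03],
  [-0.002,-0.003,-0.06],
  [-0.002,-0.003,-0.09],
  [-0.04,-0.009,-0.118],
  [-0.08,-0.009,-0.118],
  [-0.12,-0.009,-0.118],
  [-0.16,-0.009,-0.118],
  [-0.2,-0.009,-0.118],
  [-0.24,-0.009,-0.118],
  [-0.28,-0.009,-0.118],
  [-0.319,-0.009,-0.118],
  [-0.319,-0.009,-0.118],
], yaw=[0,0,0,0,0,0,0,0,0,0,0,0], fingers=[180,180,180,180,180,180,180,180,180,180,180,180])

```text
clock: 11.6
position: [572.3, 438.1, 137.9]
ee_rot: [0.711, -0.703, 0.002, -0.023]
contact_force: [0.2, 0.1, -2.3]
gripper_width: 54.6
```

```bash
python3 -c "
from h import *
s=read_state();print(s['ee_rot'],R.from_quat(s['ee_rot']).apply([0,0,1]),s['joints'].round(3))
go([577,434,24],0)"
```

```text
[ 0.71055959 -0.70326529  0.0020923  -0.0227732 ] [ 0.03500461  0.02942054 -0.99895401] [ 0.88   0.591  0.108  0.01  -1.043 -0.875]
tcp [572.3 438.1 137.9] jaw -179.4 j6 -0.87 t 11.6 -> d [ 0.0075 -0.0006  0.1138] yaw 0.6
```

Request:
send_rows([
  [0.007,0,0.04],
  [0.007,0,0.08],
  [0.007,0,0.113],
  [0.007,0,0.113],
  [0.007,0,0.113],
  [0.007,0,0.113],
  [0.007,0,0.113],
  [0.007,0,0.08],
  [0.007,0,0.045],
  [0.007,0,0.01],
  [0.007,0,0.01],
], yaw=[0,0,0,0,0,0,0,0,0,0,0], fingers=[180,180,180,180,40,40,40,40,40,40,40])

```text
clock: 12.7
position: [575.8, 434.1, 137.3]
ee_rot: [0.711, -0.703, 0.003, -0.031]
contact_force: [1.0, 0.4, 0.7]
gripper_width: 72.2
```

```bash
python3 wl.py w8 red,orange 49; python3 -c "
from h import *
s=read_state();print(s['ee_rot'],R.from_quat(s['ee_rot']).apply([0,0,1]),s['joints'].round(3))
cv2.imwrite('pics/t8.png',get_image('top'))
im=cv2.imread('pics/t8.png')
for c in blobs(im,'white',(110,200,540,370)):
  r=cv2.minAreaRect(c); b=onz('top',cv2.boxPoints(r),36); print(np.round(r[0]),b.mean(0).round(),r[1])
go([553,11,120],69)"
```

```text
[575.8 434.1 137.3] -179.4
red [324. 235.] w [574.4 431.3  49. ] size 52.0 55.0 ang 93.0
red [327.  70.] w [574.6 338.8  49. ] size 53.0 54.0 ang 93.4
orange [339.  59.] w [568.3 333.   49. ] size 49.0 57.0 ang 146.9
orange [330. 160.] w [572.7 396.7  49. ] size 128.0 182.0 ang 96.9
[ 0.71056499 -0.70307366  0.00200609 -0.0279429 ] [ 0.04214274  0.03688964 -0.99843034] [ 0.874  0.587  0.09   0.01  -1.018 -0.868]
[398. 325.] [ 421. -177.   36.] (14.855627059936523, 19.312314987182617)
[370. 313.] [ 451. -110.   36.] (12.812978744506836, 19.683706283569336)
[487. 326.] [ 413. -391.   36.] (54.304710388183594, 81.03732299804688)
[319. 317.] [445.  14.  36.] (18.790685653686523, 33.36528015136719)
[363. 275.] [545. -96.  36.] (19.517946243286133, 13.97819709777832)
[391. 266.] [ 567. -168.   36.] (18.973663330078125, 15.17893123626709)
[319. 273.] [554.  11.  36.] (18.452430725097656, 33.129425048828125)
[453. 235.] [ 640. -327.   36.] (17.085887908935547, 2.75795841217041)
[319. 228.] [667.   8.  36.] (33.0, 166.0)
tcp [573.3 432.1 131.1] jaw -179.5 j6 -0.87 t 12.8 -> d [ 0.421   0.0247 -0.0039] yaw -68.5
```

View pics/t8.png

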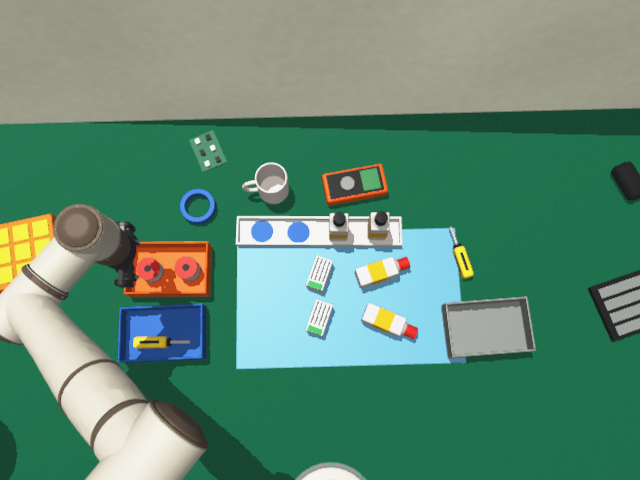

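Request:
send_rows([
  [0.04,0.003,-0.02],
  [0.08,0.006,-0.04],
  [0.12,0.009,-0.06],
  [0.16,0.012,-0.07],
  [0.2,0.015,-0.075],
  [0.24,0.018,-0.075],
  [0.28,0.021,-0.075],
  [0.32,0.024,-0.075],
  [0.36,0.025,-0.075],
  [0.4,0.025,-0.075],
  [0.421,0.025,-0.075],
  [0.421,0.025,-0.075],
], yaw=[-6,-12,-18,-24,-31,-38,-45,-51,-57,-63,-68.5,-68.5], fingers=[40,40,40,40,40,40,40,40,40,40,40,40])

```text
clock: 14.0
position: [549.1, 6.1, 190.3]
ee_rot: [0.983, -0.183, 0.015, -0.02]
contact_force: [0.4, 0.2, 0.3]
gripper_width: 72.0
```

Request:
send_rows([
  [0,0,0],
  [0,0,0.04],
  [0,0,0.08],
  [0,0,0.08],
], yaw=[0,0,0,0], fingers=[60,60,60,60])

```text
clock: 14.4
position: [547.9, 9.0, 105.1]
ee_rot: [0.983, -0.184, 0.009, -0.018]
contact_force: [-2.0, -0.2, 0.2]
gripper_width: 65.8
```

```bash
python3 -c "
from h import *
s=read_state();print(s['ee_rot'],R.from_quat(s['ee_rot']).apply([0,0,1]),s['joints'].round(3))
go([553,11,120],69)"; python3 wl.py w9 white,green 36;
```

```text
[ 0.98280419 -0.18358597  0.0091742  -0.01754848] [ 0.0244762   0.03112492 -0.99921577] [ 0.299  0.371 -0.357 -0.031 -0.81   0.923]
tcp [547.9   9.  105.1] jaw -111.1 j6 0.92 t 14.4 -> d [ 0.0042 -0.0043 -0.0147] yaw -0.1
[547.9   9.  105.1] -111.1
white [355. 381.] w [464.4  17.7  36. ] size 24.0 48.0 ang 161.1
white [579. 332.] w [ 451.4 -116.2   36. ] size 38.0 32.0 ang -26.8
white [309. 229.] w [564.3   9.2  36. ] size 42.0 61.0 ang 160.1
white [513. 197.] w [542.5 -99.8  36. ] size 30.0 46.0 ang -162.3
white [616. 111.] w [ 566.8 -157.5   36. ] size 22.0 52.0 ang 170.7
white [449.  14.] w [640.  -92.9  36. ] size 45.0 28.0 ang -92.8
white [301.   9.] w [668.8 -27.4  36. ] size 27.0 17.0 ang -95.5
white [141. 101.] w [659.6  70.9  36. ] size 182.0 54.0 ang -93.7
white [89. 34.] w [698.1  77.1  36. ] size 105.0 5.0 ang -92.0
```

View pics/w9.png

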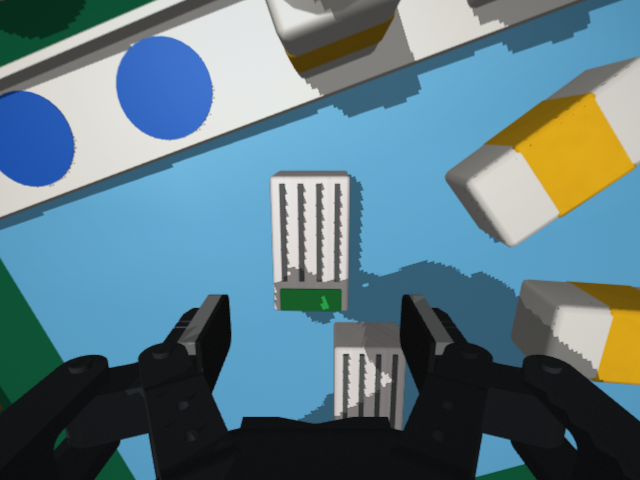

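```bash
python3 -c "
from h import *
print(onz('wrist',[[311,243]],36,read_state()))
go([554,11,6],69.5)"
```

```text
[[559.53007311  11.32785267  36.        ]]
tcp [550.4   9.2 108.3] jaw -111.1 j6 0.92 t 14.4 -> d [0.001  0.0011 0.1024] yaw -0.6
```

Request:
send_rows([
  [0.002,0.001,0.04],
  [0.002,0.001,0.08],
  [0.002,0.001,0.102],
  [0.002,0.001,0.102],
  [0.002,0.001,0.102],
  [0.002,0.001,0.102],
  [0.002,0.001,0.102],
  [0.002,0.001,0.102],
], yaw=[-0.6,-0.6,-0.6,-0.6,-0.6,-0.6,-0.6,-0.6], fingers=[60,60,60,60,220,220,220,220])

```text
clock: 15.25
position: [557.2, 11.5, 9.4]
ee_rot: [0.984, -0.177, 0.015, -0.019]
contact_force: [-1.0, 1.9, 7.4]
gripper_width: 42.7
```

```bash
python3 -c "
from h import *
go([554,11,140],69.5)
go([413,-350,140],90)"
```

```text
tcp [557.2  11.5   9.4] jaw -110.4 j6 0.95 t 15.2 -> d [ 1.000e-04 -4.000e-03 -1.306e-01] yaw 0.1
tcp [557.2  11.5   9.4] jaw -110.4 j6 0.95 t 15.2 -> d [-0.0059  0.3831 -0.1475] yaw -20.4
```

Request:
send_rows([
  [0,-0.001,-0.035],
  [0,-0.003,-0.07],
  [0,0.0,-0.105],
  [0,0.04,-0.13],
  [-0.002,0.085,-0.14],
  [-0.003,0.13,-0.145],
  [-0.004,0.18,-0.147],
  [-0.005,0.23,-0.147],
  [-0.006,0.28,-0.147],
  [-0.006,0.33,-0.147],
  [-0.006,0.383,-0.147],
  [-0.006,0.383,-0.147],
], yaw=[0,0,0,0,-4,-8,-12,-16,-20.4,-20.4,-20.4,-20.4], fingers=[220,220,220,220,220,220,220,220,220,220,220,220])

```text
clock: 16.45
position: [410.6, -354.0, 139.9]
ee_rot: [1.0, -0.004, 0.018, -0.016]
contact_force: [-0.4, 1.0, -2.0]
gripper_width: 43.0
```

```bash
python3 wl.py w10 white 50; python3 -c "
from h import *
s=read_state();print(s['ee_rot'],R.from_quat(s['ee_rot']).apply([0,0,1]),s['joints'].round(3))
go([413,-351,24],90)"
```

```text
[ 410.6 -354.   139.9] -90.4
white [ 46. 231.] w [ 422.4 -182.    50. ] size 45.0 43.0 ang -31.7
white [381. 290.] w [ 378.  -391.8   50. ] size 155.0 167.0 ang -171.6
white [220. 211.] w [ 434.6 -293.4   50. ] size 3.0 63.0 ang -177.3
white [542. 235.] w [ 417.1 -488.7   50. ] size 117.0 3.0 ang 2.7
white [382. 144.] w [ 474.6 -388.8   50. ] size 197.0 3.0 ang -87.3
[ 0.99969315 -0.00293164  0.01848102 -0.01623183] [ 0.03704587  0.03234535 -0.99878996] [-0.435  0.328 -0.309 -0.057 -0.914  2.035]
tcp [ 411.2 -352.5  139.8] jaw -90.3 j6 2.03 t 16.5 -> d [-0.0025  0.0023  0.1158] yaw -0.3
```

View pics/w10.png

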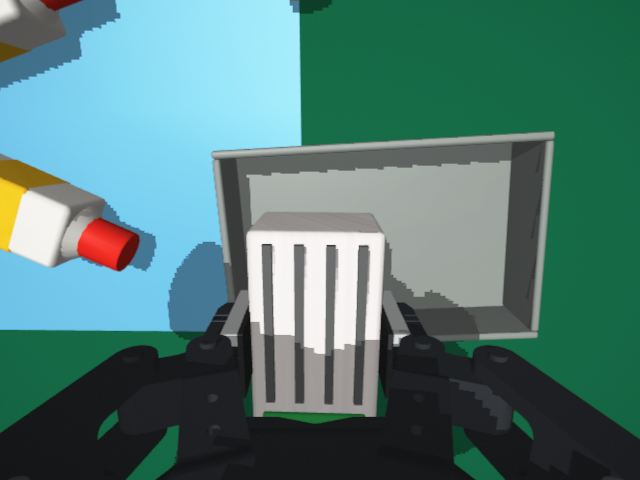

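Request:
send_rows([
  [-0.002,0.0,0.04],
  [-0.002,-0.002,0.08],
  [-0.003,-0.002,0.112],
  [-0.003,-0.002,0.112],
  [-0.003,-0.002,0.112],
  [-0.003,-0.002,0.112],
  [-0.003,-0.002,0.112],
  [-0.002,0,0.08],
  [-0.001,0,0.045],
  [0,0,0.02],
  [0,0,0.02],
  [0,0,0.02],
], yaw=[0,0,0,0,0,0,0,0,0,0,0,0], fingers=[220,220,220,220,70,70,70,70,70,70,70,70])

```text
clock: 17.7
position: [412.5, -352.0, 121.7]
ee_rot: [1.0, -0.003, 0.02, -0.016]
contact_force: [-0.2, 0.4, 0.3]
gripper_width: 62.0
```

```bash
python3 wl.py w11 green 41; python3 -c "
from h import *
s=read_state();print(s['ee_rot'],R.from_quat(s['ee_rot']).apply([0,0,1]),s['joints'].round(3))
go([445,14,200],69.5)"
```

```text
[ 412.5 -352.   121.7] -90.3
green [309. 307.] w [ 378.7 -345.4   41. ] size 13.0 35.0 ang -89.6
[ 0.99968269 -0.00310809  0.0190623  -0.01617029] [ 0.03821302  0.03221182 -0.9987503 ] [-0.434  0.35  -0.332 -0.059 -0.868  2.036]
tcp [ 411.8 -351.6  120.5] jaw -90.3 j6 2.04 t 17.8 -> d [ 0.0337 -0.3682 -0.0664] yaw 20.2
```

View pics/w11.png

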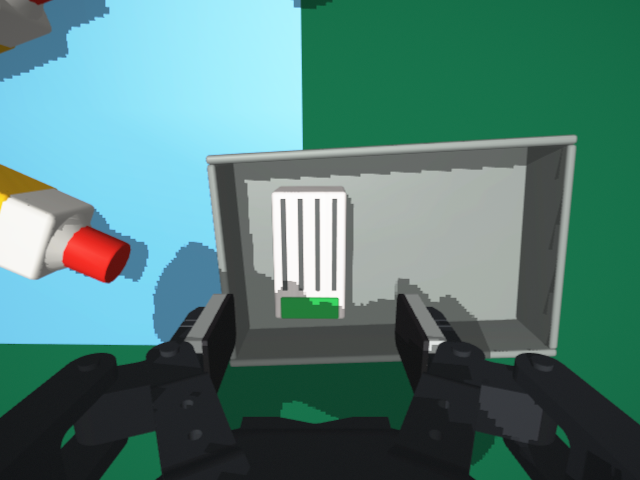

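Request:
send_rows([
  [0.003,-0.035,-0.03],
  [0.006,-0.07,-0.05],
  [0.01,-0.11,-0.066],
  [0.014,-0.15,-0.066],
  [0.018,-0.19,-0.066],
  [0.022,-0.23,-0.066],
  [0.026,-0.27,-0.066],
  [0.03,-0.31,-0.066],
  [0.033,-0.35,-0.066],
  [0.034,-0.368,-0.066],
  [0.034,-0.368,-0.066],
  [0.034,-0.368,-0.066],
], yaw=[2,4,6,8,10,12,14,16,18,20.2,20.2,20.2], fingers=[60,60,60,60,60,60,60,60,60,60,60,60])

```text
clock: 18.95
position: [444.7, 13.8, 198.8]
ee_rot: [0.984, -0.178, 0.015, -0.019]
contact_force: [-0.7, -1.3, 0.2]
gripper_width: 65.6
```

Request:
send_rows([
  [0,0,0.04],
  [0,0,0.08],
  [0,0,0.08],
], yaw=[0,0,0], fingers=[60,60,60])

```text
clock: 19.25
position: [443.4, 13.9, 114.3]
ee_rot: [0.984, -0.179, 0.009, -0.016]
contact_force: [-0.7, -0.3, -0.4]
gripper_width: 65.3
```

```bash
python3 -c "
from h import *
s=read_state();print(s['ee_rot'],R.from_quat(s['ee_rot']).apply([0,0,1]),s['joints'].round(3))
go([445,14,20],69.5)"; python3 wl.py w12 white,green 36;
```

```text
[ 0.98366843 -0.17903935  0.0094318  -0.0158861 ] [ 0.024244    0.02787599 -0.99931735] [ 0.388  0.199 -0.591 -0.024 -0.748  0.841]
tcp [443.4  13.9 114.3] jaw -110.6 j6 0.84 t 19.2 -> d [0.0002 0.0026 0.0943] yaw -0.1
[443.4  13.9 114.3] -110.6
white [316. 231.] w [455.7  12.1  36. ] size 42.0 59.0 ang 160.8
white [534. 165.] w [ 449.4 -113.8   36. ] size 48.0 31.0 ang -25.0
white [470.  23.] w [530.5 -99.7  36. ] size 40.0 21.0 ang -111.3
```

View pics/w12.png

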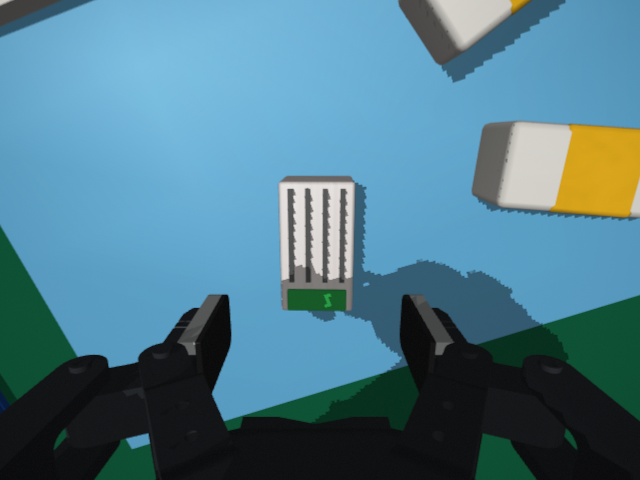

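Request:
send_rows([
  [0.001,0.001,0.04],
  [0.001,0.002,0.08],
  [0.002,0.002,0.106],
  [0.002,0.002,0.106],
  [0.002,0.002,0.106],
  [0.002,0.002,0.106],
  [0.002,0.002,0.106],
  [0.002,0.002,0.106],
], yaw=[0,0,0,0,0,0,0,0], fingers=[60,60,60,60,220,220,220,220])

```text
clock: 20.1
position: [452.0, 15.4, 13.7]
ee_rot: [0.984, -0.178, 0.014, -0.018]
contact_force: [-0.1, -1.2, 6.9]
gripper_width: 42.9
```

```bash
python3 -c "
from h import *
go([445,14,140],69.5)
go([411,-439,140],90)"
```

```text
tcp [452.   15.4  13.7] jaw -110.5 j6 0.86 t 20.1 -> d [-0.0033 -0.0014 -0.1264] yaw 0.0
tcp [452.   15.4  13.7] jaw -110.5 j6 0.86 t 20.1 -> d [ 0.1236  0.4346 -0.1412] yaw -20.5
```

Request:
send_rows([
  [0,0,-0.035],
  [0,0,-0.07],
  [0,0,-0.105],
  [0.01,0.04,-0.12],
  [0.022,0.08,-0.13],
  [0.035,0.125,-0.138],
  [0.047,0.17,-0.141],
  [0.06,0.215,-0.141],
  [0.074,0.26,-0.141],
  [0.088,0.305,-0.141],
  [0.1,0.35,-0.141],
  [0.114,0.395,-0.141],
], yaw=[0,0,0,0,-4,-8,-12,-16,-20.5,-20.5,-20.5,-20.5], fingers=[220,220,220,220,220,220,220,220,220,220,220,220])

```text
clock: 21.3
position: [415.1, -400.3, 142.4]
ee_rot: [1.0, -0.0, 0.018, -0.015]
contact_force: [1.2, -0.4, -1.4]
gripper_width: 43.0
```

Request:
send_rows([
  [0,0.03,0.0],
  [0,0.045,0.0],
  [0,0.045,0.0],
], yaw=[0,0,0], fingers=[220,220,220])

```text
clock: 21.6
position: [414.7, -446.6, 141.3]
ee_rot: [1.0, -0.001, 0.019, -0.015]
contact_force: [-0.1, -0.1, -2.6]
gripper_width: 42.7
```

```bash
python3 wl.py w13 red 50; python3 -c "
from h import *
s=read_state();print(s['ee_rot'],R.from_quat(s['ee_rot']).apply([0,0,1]),s['joints'].round(3))
go([415,-439,28],90)"
```

```text
[ 414.7 -446.6  141.3] -90.1
red [  8. 252.] w [ 412.5 -246.9   50. ] size 25.0 11.0 ang -11.2
[ 9.99713369e-01 -9.02012409e-04  1.84872278e-02 -1.51851704e-02] [ 0.03699125  0.03032828 -0.99885527] [-0.579  0.431 -0.139 -0.055 -0.987  2.177]
tcp [ 414.7 -445.2  141.3] jaw -90.1 j6 2.18 t 21.6 -> d [-0.0039 -0.0028  0.1133] yaw -0.1
```

View pics/w13.png

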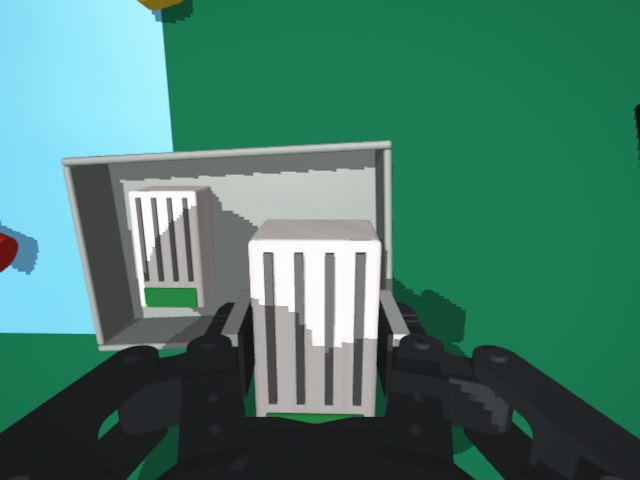

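Request:
send_rows([
  [-0.002,-0.006,0.04],
  [-0.003,-0.006,0.08],
  [-0.004,-0.006,0.112],
  [-0.004,-0.006,0.112],
  [-0.004,-0.006,0.112],
  [-0.004,-0.006,0.112],
  [-0.004,-0.006,0.112],
  [-0.003,-0.006,0.08],
  [-0.002,-0.006,0.045],
  [0,-0.006,0.02],
  [0,-0.006,0.02],
  [0,-0.006,0.02],
], yaw=[0,0,0,0,0,0,0,0,0,0,0,0], fingers=[220,220,220,220,110,110,110,110,110,110,110,110])

```text
clock: 22.85
position: [415.9, -439.0, 123.6]
ee_rot: [1.0, -0.001, 0.02, -0.014]
contact_force: [0.3, -0.8, -1.3]
gripper_width: 48.6
```

```bash
python3 wl.py w14 green 41; python3 -c "
from h import *
s=read_state();print(s['ee_rot'],R.from_quat(s['ee_rot']).apply([0,0,1]),s['joints'].round(3))
im=get_image('top'); cv2.imwrite('pics/t14.png',im)
for c in blobs(im,'yellow',(430,220,500,300)):
  r=cv2.minAreaRect(c); b=onz('top',cv2.boxPoints(r),20); print(r,b.round())
go([574,-350,180],103)"
```

```text
[ 415.9 -439.   123.6] -90.1
green [312. 314.] w [ 376.6 -434.2   41. ] size 34.0 13.0 ang -89.4
green [172. 310.] w [ 378.7 -345.6   41. ] size 13.0 35.0 ang -90.7
[ 0.99970482 -0.00111444  0.01905425 -0.01503247] [ 0.03813076  0.03001359 -0.99882192] [-0.569  0.444 -0.173 -0.057 -0.939  2.17 ]
((456.5437316894531, 250.62045288085938), (32.6364631652832, 12.046442031860352), 70.01689910888672) [[ 639. -311.   20.]
 [ 649. -340.   20.]
 [ 569. -361.   20.]
 [ 559. -332.   20.]]
tcp [ 414.9 -438.2  121.3] jaw -90.1 j6 2.17 t 22.9 -> d [ 0.1609 -0.0903 -0.0501] yaw -13.1
```

View pics/w14.png

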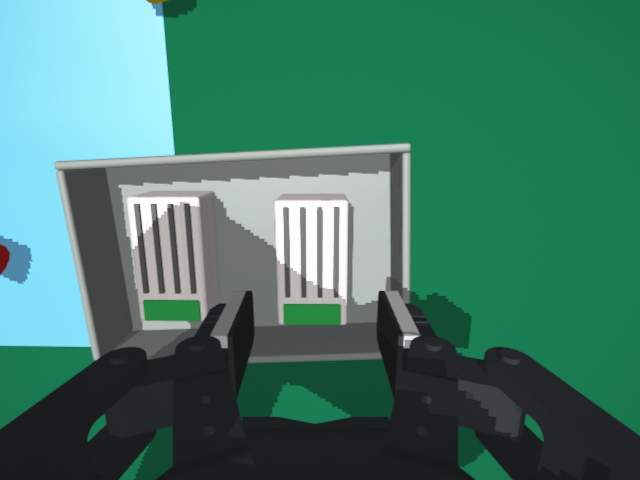

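View pics/t14.png

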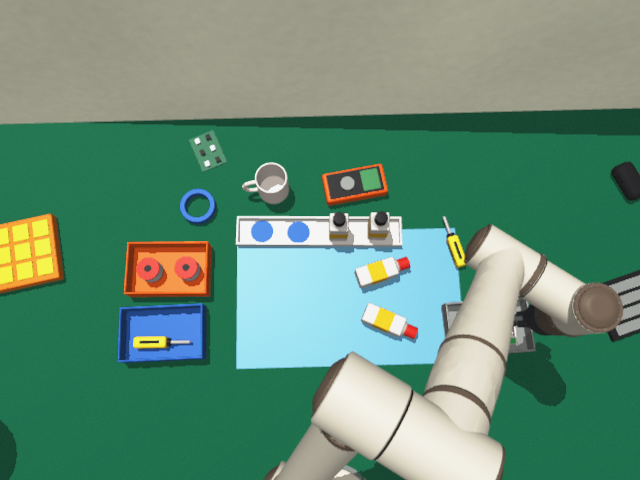

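```bash
python3 -c "
from h import *
go([604,-336,190],104.7)"
```

```text
tcp [ 414.9 -438.2  121.3] jaw -90.1 j6 2.17 t 22.9 -> d [ 0.1912 -0.1046 -0.0586] yaw -14.8
```

Request:
send_rows([
  [0.0,0.0,-0.03],
  [0.035,-0.02,-0.058],
  [0.07,-0.038,-0.058],
  [0.105,-0.057,-0.058],
  [0.14,-0.076,-0.058],
  [0.175,-0.095,-0.058],
  [0.191,-0.105,-0.058],
  [0.191,-0.105,-0.058],
  [0.191,-0.105,-0.058],
], yaw=[-3,-6,-9,-12,-14.8,-14.8,-14.8,-14.8,-14.8], fingers=[80,80,80,80,80,80,80,80,80])

```text
clock: 23.85
position: [603.1, -335.4, 188.2]
ee_rot: [0.992, 0.128, 0.019, -0.014]
contact_force: [-0.0, 0.3, 1.1]
gripper_width: 58.3
```

Request:
send_rows([
  [0,0,0.04],
  [0,0,0.08],
  [0,0,0.08],
], yaw=[0,0,0], fingers=[80,80,80])

```text
clock: 24.15
position: [600.4, -332.0, 101.6]
ee_rot: [0.992, 0.126, 0.013, -0.017]
contact_force: [-1.5, 0.5, -0.8]
gripper_width: 58.3
```

```bash
python3 wl.py w15 yellow 27;python3 -c "
from h import *
s=read_state();print(s['ee_rot'],R.from_quat(s['ee_rot']).apply([0,0,1]),s['joints'].round(3))
go([604,-336,10],104.7)"
```

```text
[ 600.4 -332.   101.6] -75.5
yellow [ 24. 386.] w [ 464.3 -167.6   27. ] size 32.0 51.0 ang -175.2
yellow [328. 244.] w [ 607.3 -335.8   27. ] size 79.0 26.0 ang 14.1
yellow [15. 54.] w [ 666.  -148.8   27. ] size 16.0 51.0 ang -175.8
[ 0.99168436  0.12685655  0.01557591 -0.01506441] [ 0.02707073  0.03383009 -0.99906091] [-0.289  0.587  0.034 -0.048 -1.002  2.14 ]
tcp [ 602.8 -333.3  105.5] jaw -75.4 j6 2.14 t 24.2 -> d [-0.0028  0.0054  0.0954] yaw -0.1
```

View pics/w15.png

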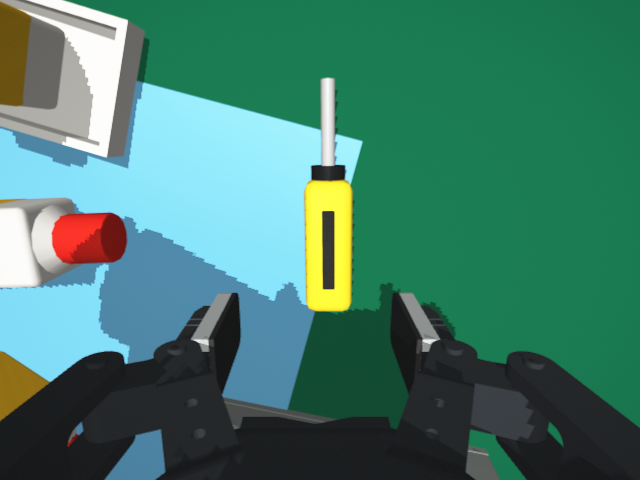

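Request:
send_rows([
  [-0.001,0.004,0.04],
  [-0.001,0.005,0.075],
  [-0.001,0.006,0.097],
  [-0.001,0.006,0.097],
  [-0.001,0.006,0.097],
  [-0.001,0.006,0.097],
  [-0.001,0.006,0.097],
  [-0.001,0.006,0.097],
  [-0.001,0.006,0.097],
], yaw=[0,0,0,0,0,0,0,0,0], fingers=[80,80,80,80,230,230,230,230,230])

```text
clock: 25.1
position: [607.9, -337.0, 12.1]
ee_rot: [0.992, 0.127, 0.018, -0.013]
contact_force: [-1.3, 0.7, 7.1]
gripper_width: 26.4
```

```bash
python3 -c "
from h import *
go([480,-60,180],104.7)
go([439,423,140],104.7)"
```

```text
tcp [ 607.9 -337.    12.1] jaw -75.3 j6 2.15 t 25.1 -> d [-0.0473 -0.304  -0.1632] yaw -0.0
tcp [ 607.9 -337.    12.1] jaw -75.3 j6 2.15 t 25.1 -> d [ 0.0333 -0.7807 -0.1095] yaw -0.0
```

Request:
send_rows([
  [0,0,-0.035],
  [0,0,-0.07],
  [0,0,-0.105],
  [-0.006,-0.035,-0.14],
  [-0.012,-0.07,-0.16],
  [-0.018,-0.11,-0.163],
  [-0.024,-0.15,-0.163],
  [-0.03,-0.19,-0.163],
  [-0.036,-0.23,-0.163],
  [-0.042,-0.27,-0.163],
  [-0.047,-0.304,-0.163],
  [-0.047,-0.304,-0.163],
], yaw=[0,0,0,5,10,15,20,25,30,35,40,44.7], fingers=[230,230,230,230,230,230,230,230,230,230,230,230])

```text
clock: 26.3
position: [478.5, -57.3, 181.1]
ee_rot: [0.966, -0.259, 0.012, -0.02]
contact_force: [0.4, -0.3, -1.2]
gripper_width: 26.5
```

```bash
python3 -c "
from h import *
go([441,423,150],0)"
```

```text
tcp [478.5 -57.3 181.1] jaw -120.0 j6 0.86 t 26.3 -> d [-0.2734 -0.3953  0.0454] yaw 60.0
```

Request:
send_rows([
  [-0.024,-0.035,0],
  [-0.048,-0.07,0],
  [-0.072,-0.105,0],
  [-0.096,-0.14,0],
  [-0.12,-0.175,0.01],
  [-0.145,-0.21,0.02],
  [-0.17,-0.246,0.03],
  [-0.195,-0.282,0.04],
  [-0.22,-0.318,0.045],
  [-0.248,-0.358,0.045],
  [-0.273,-0.395,0.045],
  [-0.273,-0.395,0.045],
], yaw=[5,10,15,20,25,30,36,42,48,54,60,60], fingers=[230,230,230,230,230,230,230,230,230,230,230,230])

```text
clock: 27.5
position: [440.9, 428.0, 151.1]
ee_rot: [0.708, -0.706, 0.0, -0.026]
contact_force: [-0.5, -0.3, -1.3]
gripper_width: 26.6
```

```bash
python3 wl.py w16 yellow 27;python3 -c "
from h import *
s=read_state();print(s['ee_rot'],R.from_quat(s['ee_rot']).apply([0,0,1]),s['joints'].round(3))
go([441,423,30],0)"
```

```text
[440.9 428.  151.1] -179.9
yellow [315. 318.] w [445.4 509.2  27. ] size 53.0 174.0 ang 91.8
yellow [383. 218.] w [398.2 424.   27. ] size 80.0 28.0 ang -91.0
yellow [178. 192.] w [540.5 407.6  27. ] size 31.0 85.0 ang 88.9
[ 7.07931908e-01 -7.05869119e-01  1.83034645e-04 -2.41074079e-02] [ 0.0342925   0.03387441 -0.9988376 ] [ 1.038  0.407 -0.18   0.015 -0.938 -1.044]
tcp [440.5 425.1 150.7] jaw -179.9 j6 -1.04 t 27.6 -> d [0.0062 0.0037 0.1205] yaw 0.1
```

View pics/w16.png

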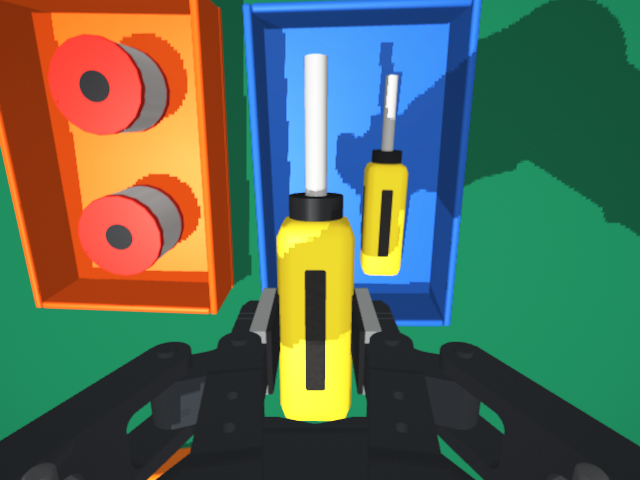

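Request:
send_rows([
  [0.002,0.0,0.04],
  [0.004,0.001,0.08],
  [0.006,0.001,0.118],
  [0.006,0.001,0.118],
  [0.006,0.001,0.118],
  [0.006,0.001,0.118],
  [0.006,0.001,0.118],
  [0.004,0.001,0.08],
  [0.003,0.001,0.045],
  [0.002,0.001,0.015],
  [0.002,0.001,0.015],
  [0.002,0.001,0.015],
], yaw=[0,0,0,0,0,0,0,0,0,0,0,0], fingers=[230,230,230,230,160,160,160,160,160,130,100,100])

```text
clock: 28.75
position: [440.3, 424.2, 138.0]
ee_rot: [0.708, -0.706, -0.0, -0.026]
contact_force: [-0.6, -0.0, 0.0]
gripper_width: 52.2
```

```bash
python3 wl.py w17 yellow 27;python3 -c "
from h import *
s=read_state();print(s['ee_rot'],R.from_quat(s['ee_rot']).apply([0,0,1]),s['joints'].round(3))
cv2.imwrite('pics/t17.png',get_image('top'))
im=cv2.imread('pics/t17.png')
for col,z in (('white',46),('yellow',46),('red',25)):
 for c in blobs(im,col,(350,245,430,345)):
  r=cv2.minAreaRect(c); b=onz('top',cv2.boxPoints(r),z); e1,e2=b[1]-b[0],b[2]-b[1]; print(col,np.round(r[0]),b.mean(0).round(1)[:2],[round(np.degrees(np.arctan2(e[1],e[0])),1) for e in (e1,e2)],[np.linalg.norm(e).round() for e in (e1,e2)])
"
```

```text
[440.3 424.2 138. ] -179.9
yellow [385. 229.] w [398.  424.4  27. ] size 80.0 28.0 ang -90.4
yellow [316. 226.] w [444.  423.5  27. ] size 26.0 80.0 ang 91.0
yellow [166. 173.] w [541.  387.8  27. ] size 33.0 60.0 ang 88.9
[ 7.07861323e-01 -7.05917339e-01 -1.87637283e-04 -2.47592795e-02] [ 0.03469037  0.03531719 -0.99877389] [ 1.037  0.418 -0.202  0.015 -0.903 -1.044]
white [398. 325.] [ 420.3 -175.3] [np.float64(-24.9), np.float64(-113.6)] [np.float64(47.0), np.float64(35.0)]
white [370. 313.] [ 450.1 -109.4] [np.float64(-24.3), np.float64(-113.6)] [np.float64(48.0), np.float64(30.0)]
white [363. 275.] [543.2 -95.4] [np.float64(-76.5), np.float64(-168.0)] [np.float64(35.0), np.float64(49.0)]
white [391. 266.] [ 564.9 -166.5] [np.float64(-72.9), np.float64(-165.2)] [np.float64(38.0), np.float64(47.0)]
yellow [384. 320.] [ 433.6 -141. ] [np.float64(-25.9), np.float64(-115.1)] [np.float64(48.0), np.float64(38.0)]
yellow [377. 272.] [ 550.7 -131.9] [np.float64(-72.9), np.float64(-164.8)] [np.float64(38.0), np.float64(48.0)]
red [411. 331.] [ 405.5 -207. ] [np.float64(-29.9), np.float64(-118.5)] [np.float64(26.0), np.float64(27.0)]
red [403. 263.] [ 574.6 -199.9] [np.float64(-73.0), np.float64(-165.4)] [np.float64(26.0), np.float64(26.0)]
```

View pics/w17.png

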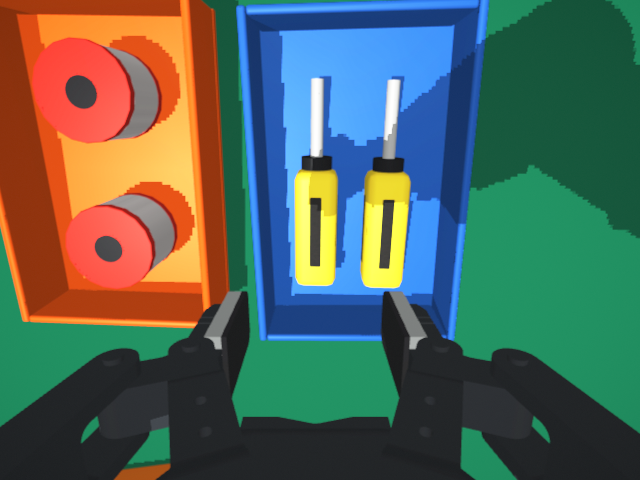

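View pics/t17.png

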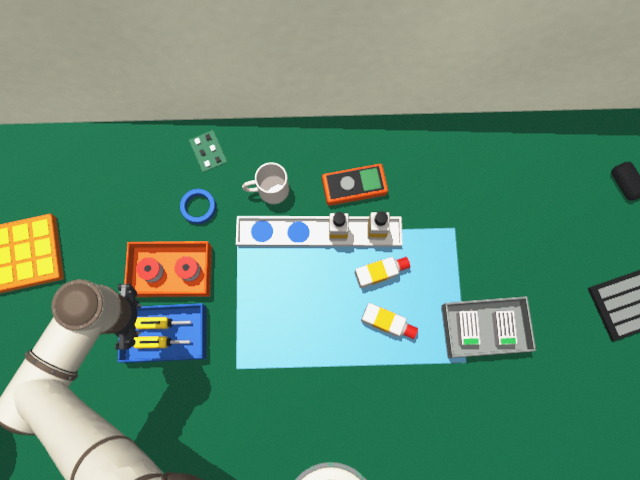

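```bash
python3 -c "
from h import *
go([300,300,230],180)
go([404,-211,230],156)"
```

```text
tcp [439.7 423.2 135.5] jaw -179.9 j6 -1.04 t 28.9 -> d [ 0.1195  0.1367 -0.1032] yaw 0.1
tcp [439.7 423.2 135.5] jaw -179.9 j6 -1.04 t 28.9 -> d [ 0.6305  0.0338 -0.117 ] yaw 24.1
```

Request:
send_rows([
  [0.02,0,-0.03],
  [0.05,0.003,-0.06],
  [0.09,0.005,-0.09],
  [0.13,0.007,-0.117],
  [0.175,0.009,-0.117],
  [0.22,0.012,-0.117],
  [0.265,0.015,-0.117],
  [0.31,0.018,-0.117],
  [0.355,0.02,-0.117],
  [0.4,0.022,-0.117],
  [0.44,0.024,-0.117],
  [0.44,0.024,-0.117],
], yaw=[2,4,6,8,10,12,14,16,18,20,22,24], fingers=[100,100,100,100,100,100,100,100,100,100,100,100])

```text
clock: 30.05
position: [411.6, -24.2, 235.5]
ee_rot: [-0.542, 0.84, 0.005, 0.022]
contact_force: [0.5, 0.1, 0.2]
gripper_width: 51.7
```

```bash
python3 -c "
from h import *
go([404,-211,230],156)"
```

```text
tcp [411.6 -24.2 235.5] jaw 155.7 j6 -0.74 t 30.1 -> d [ 0.1735 -0.0699 -0.0007] yaw -0.3
```

Request:
send_rows([
  [0.043,-0.018,0],
  [0.086,-0.035,0],
  [0.13,-0.053,0],
  [0.174,-0.07,0],
  [0.174,-0.07,0],
  [0.174,-0.07,0],
], yaw=[0,0,0,0,0,0], fingers=[100,100,100,100,100,100])

```text
clock: 30.65
position: [403.0, -212.4, 227.9]
ee_rot: [-0.541, 0.841, 0.006, 0.021]
contact_force: [-0.3, 0.3, -0.3]
gripper_width: 51.7
```

Request:
send_rows([
  [0,0,0.04],
  [0,0,0.08],
  [0,0,0.08],
], yaw=[0,0,0], fingers=[100,100,100])

```text
clock: 30.95
position: [401.4, -207.4, 143.4]
ee_rot: [-0.541, 0.84, 0.011, 0.017]
contact_force: [-0.4, 0.2, 0.5]
gripper_width: 51.7
```

Request:
send_rows([
  [0,0,0],
  [0,0,0],
], yaw=[0,0], fingers=[100,100])

```text
clock: 31.15
position: [402.3, -206.9, 144.7]
ee_rot: [-0.542, 0.84, 0.01, 0.017]
contact_force: [0.5, 0.8, 0.4]
gripper_width: 52.1
```

```bash
python3 wl.py w18 red,white,yellow 46;python3 -c "
from h import *
s=read_state();print(s['ee_rot'],R.from_quat(s['ee_rot']).apply([0,0,1]),s['joints'].round(3))
"
```

```text
[ 402.3 -206.9  144.7] 155.7
red [113. 327.] w [ 557.2 -204.1   46. ] size 36.0 26.0 ang -161.1
red [310. 231.] w [ 404.5 -210.8   46. ] size 26.0 32.0 ang 66.3
white [309. 377.] w [ 450.7 -110.8   46. ] size 44.0 28.0 ang 155.7
white [ 40. 375.] w [ 627.8 -192.1   46. ] size 59.0 32.0 ang 178.2
white [309. 282.] w [ 419.5 -179.    46. ] size 43.0 43.0 ang -116.1
white [248. 104.] w [ 407.3 -295.1   46. ] size 119.0 3.0 ang -177.2
white [246.  60.] w [ 396.7 -315.6   46. ] size 91.0 32.0 ang -177.6
white [196.  15.] w [ 410.2 -346.1   46. ] size 74.0 46.0 ang 178.4
white [104.  79.] w [ 472.8 -337.5   46. ] size 3.0 95.0 ang 93.0
yellow [310. 335.] w [ 436. -142.   46.] size 44.0 41.0 ang 155.7
[-0.54216486  0.84002853  0.00991385  0.01763658] [ 0.01888058  0.03577971 -0.99918133] [-0.142  0.183 -0.504 -0.05  -0.871 -0.251]
```

View pics/w18.png

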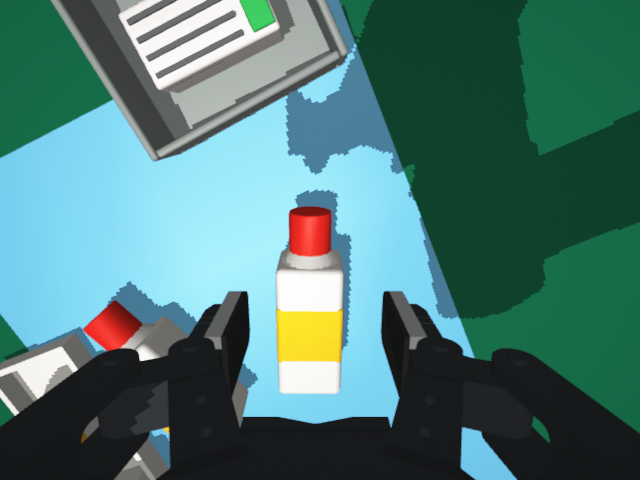

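```bash
python3 -c "
from h import *
s=read_state()
print(onz('wrist',[[310,209]],37,s),onz('wrist',[[310,252]],37,s),onz('wrist',[[310,392],[311,270]],46,s))
go([405,-211,5],155.7)
"
```

```text
[[ 399.5909071  -222.32429341   37.        ]] [[ 411.93620668 -195.35280215   37.        ]] [[ 456.00007846  -98.78505264   46.        ]
 [ 415.11287653 -186.53183249   46.        ]]
tcp [ 402.6 -207.1  145.1] jaw 155.7 j6 -0.25 t 31.2 -> d [ 0.0082 -0.0034  0.1399] yaw -0.0
```

Request:
send_rows([
  [0.003,-0.001,0.04],
  [0.006,-0.002,0.08],
  [0.008,-0.003,0.115],
  [0.008,-0.003,0.141],
  [0.008,-0.003,0.141],
  [0.008,-0.003,0.141],
  [0.008,-0.003,0.141],
  [0.008,-0.003,0.141],
  [0.008,-0.003,0.141],
  [0.008,-0.003,0.141],
  [0.008,-0.003,0.141],
], yaw=[0,0,0,0,0,0,0,0,0,0,0], fingers=[100,100,100,100,100,100,230,230,230,230,230])

```text
clock: 32.3
position: [406.2, -211.0, 5.7]
ee_rot: [-0.543, 0.84, 0.008, 0.019]
contact_force: [-0.4, -0.3, 8.0]
gripper_width: 28.0
```

```bash
cat > arc.py <<'E'
from h import *
import sys
ang=np.radians(float(sys.argv[1])); L=126
s=read_state(); q=R.from_quat(s['ee_rot']); print(s['position'].round(1),s['contact_force'].round(1),s['gripper_width'],s['ee_rot'])
u=np.array([np.cos(ang),np.sin(ang),0])
for t in range(8,91,8):
    th=np.radians(min(t+ (2 if t>80 else 0),90)); r=L*np.cos(th)-23*np.sin(th); h=L*np.sin(th)+23*np.cos(th)
    d=u*(r-L)+np.array([0,0,h-23]); print(t,(q.inv().apply(d)/1000).round(3).tolist())
E
python3 arc.py -114.3
```

```text
[ 406.2 -211.     5.7] [-0.4 -0.3  8. ] 28.030207213623232 [-0.54253063  0.83977861  0.00838975  0.01902696]
8 [-0.005, -0.0, -0.017]
16 [-0.013, -0.0, -0.033]
24 [-0.022, -0.0, -0.048]
32 [-0.034, -0.0, -0.062]
40 [-0.047, -0.001, -0.074]
48 [-0.062, -0.001, -0.084]
56 [-0.078, -0.001, -0.091]
64 [-0.095, -0.001, -0.096]
72 [-0.113, -0.001, -0.099]
80 [-0.131, -0.001, -0.1]
88 [-0.153, -0.001, -0.097]
```

Request:
send_rows([
  [-0.005,0,-0.017],
  [-0.013,0,-0.033],
  [-0.022,0,-0.048],
  [-0.034,0,-0.062],
  [-0.047,0,-0.074],
  [-0.062,0,-0.084],
  [-0.062,0,-0.084],
], yaw=[0,0,0,0,0,0,0], fingers=[230,230,230,230,230,230,230])

```text
clock: 33.0
position: [431.3, -156.7, 94.2]
ee_rot: [-0.543, 0.839, 0.007, 0.021]
contact_force: [-0.0, 0.1, -1.1]
gripper_width: 28.0
```

```bash
python3 - <<'E'
from h import *
s=read_state(); print(s['position'].round(1),s['contact_force'].round(1),s['wrist_torque'].round(2),s['ee_rot'])
im=get_image('scene'); cv2.imwrite('pics/s19.png',cv2.resize(im[100:340,180:500],None,fx=2.4,fy=2.4))
cv2.imwrite('pics/w19.png',get_image('wrist'))
E
```

```text
[ 431.3 -156.7   94.2] [-0.   0.1 -1.1] [-0.21  0.05 -0.01] [-0.54338251  0.83919353  0.00697674  0.02099976]
```

View pics/s19.png

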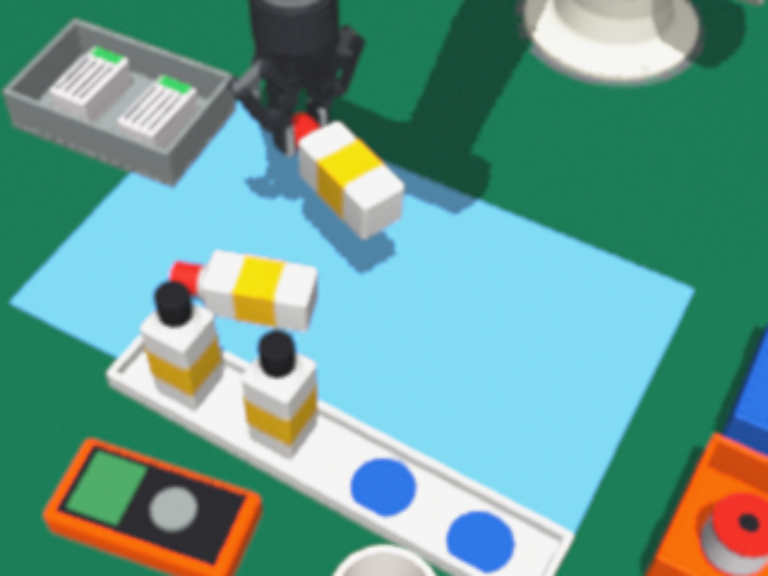

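View pics/w19.png

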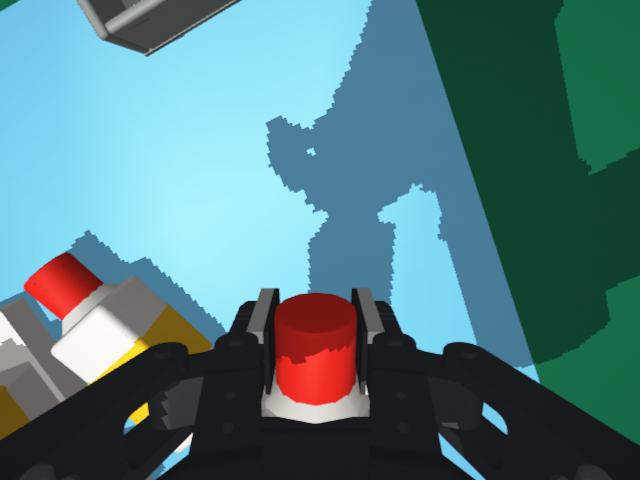

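```bash
cat > tilt.py <<'E'
from h import *
def tilt(crop_px,ang,side=23,scale=2.4,off=(180,100)):
    a=np.radians(ang); u=np.array([np.cos(a),np.sin(a),0]); n=np.array([-u[1],u[0],0])
    if n[0]<0: n=-n
    s=read_state(); g=s['position']-19*R.from_quat(s['ee_rot']).apply([0,0,1])
    o,d=ray('scene',np.array(crop_px)/scale+off)
    t=((g+n*side-o)@n)/(d@n); P=o+d*t[:,None]
    for p in P: print('along',((p-g)@u).round(1),'z',p[2].round(1),'gz',g[2].round(1))
    return P
E
python3 - <<'E'
from tilt import *
# lower base corner, upper base corner (near side), shoulder top corner
tilt([[365,237],[369,207],[300,183]],-114.3)
E
```

```text
along -131.9 z 96.8 gz 111.4
along -136.3 z 139.7 gz 111.4
along -30.7 z 78.4 gz 111.4
```

Request:
send_rows([
  [0,0,-0.01],
  [0,0,-0.022],
  [0,0,-0.022],
  [0,0,-0.022],
  [0,0,-0.022],
  [0,0,-0.022],
  [0,0,-0.022],
  [0,0,-0.022],
], yaw=[0,0,0,0,0,0,0,0], fingers=[230,230,215,215,200,200,190,190])

```text
clock: 33.9
position: [428.7, -158.1, 114.2]
ee_rot: [-0.543, 0.84, 0.009, 0.019]
contact_force: [0.5, -0.8, -1.8]
gripper_width: 28.2
```

```bash
cat > st.py <<'E'
from h import *
import sys
s=read_state(); print(s['clock'],s['position'].round(1),s['contact_force'].round(1),s['wrist_torque'].round(3),round(s['gripper_width'],2),R.from_quat(s['ee_rot']).apply([0,0,1]).round(3))
if len(sys.argv)>1:
    im=get_image('scene'); cv2.imwrite(f'pics/{sys.argv[1]}.png',cv2.resize(im[100:340,180:500],None,fx=2.4,fy=2.4))
E
python3 st.py
```

```text
33.9 [ 428.7 -158.1  114.2] [ 0.5 -0.8 -1.8] [-0.186  0.127  0.041] 28.15 [ 0.023  0.035 -0.999]
```

Request:
send_rows([
  [0,0,0],
  [0,0,0],
  [0,0,0],
  [0,0,0],
], yaw=[0,0,0,0], fingers=[185,185,182,182])

```text
clock: 34.3
position: [428.7, -158.0, 114.2]
ee_rot: [-0.543, 0.84, 0.009, 0.019]
contact_force: [-0.2, -0.3, -1.9]
gripper_width: 28.0
```

```bash
python3 st.py
```

```text
34.3 [ 428.7 -158.   114.2] [-0.2 -0.3 -1.9] [-0.222  0.054 -0.019] 27.96 [ 0.023  0.035 -0.999]
```

Request:
send_rows([
  [0,0,0],
  [0,0,0],
  [0,0,0],
  [0,0,0],
], yaw=[0,0,0,0], fingers=[180,180,178,178])

```text
clock: 34.7
position: [428.7, -158.0, 114.2]
ee_rot: [-0.543, 0.84, 0.009, 0.019]
contact_force: [-0.1, 0.1, -2.0]
gripper_width: 28.3
```

```bash
python3 st.py
```

```text
34.7 [ 428.7 -158.   114.2] [-0.1  0.1 -2. ] [-0.179  0.086 -0.025] 28.26 [ 0.023  0.035 -0.999]
```

Request:
send_rows([
  [0,0,0],
  [0,0,0],
  [0,0,0],
], yaw=[0,0,0], fingers=[176,176,176])

```text
clock: 35.0
position: [428.7, -158.1, 114.2]
ee_rot: [-0.543, 0.84, 0.009, 0.019]
contact_force: [0.1, -0.1, -2.5]
gripper_width: 28.3
```

```bash
python3 st.py s20
```

```text
35.0 [ 428.7 -158.1  114.2] [ 0.1 -0.1 -2.5] [-0.236  0.151  0.029] 28.28 [ 0.023  0.035 -0.999]
```

View pics/s20.png

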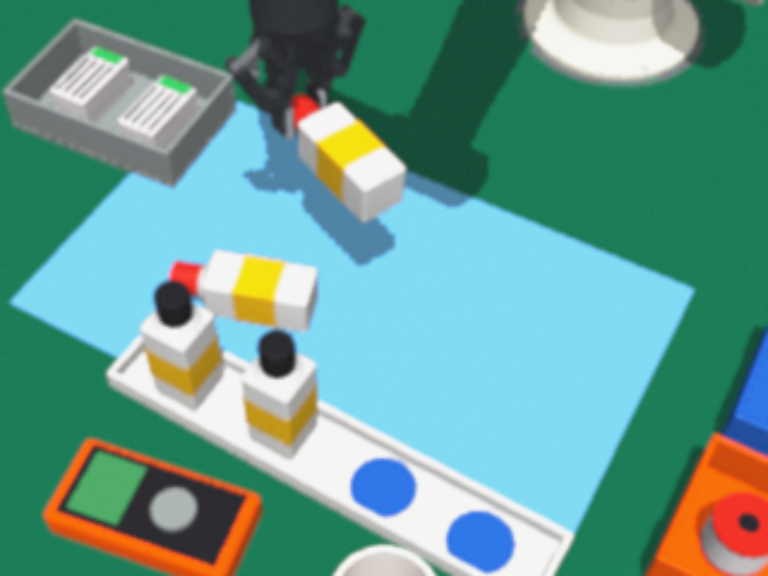

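Still held rigidly; keep easing the grip one step at a time.

Request:
send_rows([
  [0,0,0],
  [0,0,0],
  [0,0,0],
  [0,0,0],
], yaw=[0,0,0,0], fingers=[175,175,174,174])

```text
clock: 35.45
position: [428.7, -158.0, 114.2]
ee_rot: [-0.543, 0.84, 0.009, 0.019]
contact_force: [-0.2, 0.1, -2.1]
gripper_width: 28.2
```

```bash
python3 st.py
```

```text
35.45 [ 428.7 -158.   114.2] [-0.2  0.1 -2.1] [-0.173  0.078  0.02 ] 28.23 [ 0.023  0.035 -0.999]
```

Request:
send_rows([
  [0,0,0],
  [0,0,0],
  [0,0,0],
  [0,0,0],
], yaw=[0,0,0,0], fingers=[173,173,172,172])

```text
clock: 35.85
position: [428.7, -158.0, 114.2]
ee_rot: [-0.543, 0.84, 0.009, 0.019]
contact_force: [-0.0, 0.1, -1.7]
gripper_width: 28.0
```

```bash
python3 st.py
```

```text
35.85 [ 428.7 -158.   114.2] [-0.   0.1 -1.7] [-0.171  0.158 -0.001] 28.0 [ 0.023  0.035 -0.999]
```

Request:
send_rows([
  [0,0,0],
  [0,0,0],
  [0,0,0],
], yaw=[0,0,0], fingers=[171,171,171])

```text
clock: 36.15
position: [428.7, -158.1, 114.2]
ee_rot: [-0.543, 0.84, 0.009, 0.019]
contact_force: [0.1, 0.6, -1.8]
gripper_width: 28.5
```

```bash
python3 st.py
```

```text
36.15 [ 428.7 -158.1  114.2] [ 0.1  0.6 -1.8] [-0.195  0.129 -0.023] 28.49 [ 0.023  0.035 -0.999]
```

Request:
send_rows([
  [0,0,0],
  [0,0,0],
  [0,0,0],
], yaw=[0,0,0], fingers=[170,170,170])

```text
clock: 36.45
position: [428.7, -158.1, 114.2]
ee_rot: [-0.543, 0.84, 0.009, 0.019]
contact_force: [0.6, 0.4, -2.6]
gripper_width: 28.6
```

```bash
python3 st.py
```

```text
36.45 [ 428.7 -158.1  114.2] [ 0.6  0.4 -2.6] [-0.247  0.092 -0.013] 28.56 [ 0.023  0.035 -0.999]
```

Request:
send_rows([
  [0,0,0],
  [0,0,0],
  [0,0,0],
], yaw=[0,0,0], fingers=[169,169,169])

```text
clock: 36.75
position: [428.7, -158.0, 114.2]
ee_rot: [-0.543, 0.84, 0.009, 0.019]
contact_force: [0.1, 0.4, -1.6]
gripper_width: 28.5
```

```bash
python3 st.py
```

```text
36.75 [ 428.7 -158.   114.2] [ 0.1  0.4 -1.6] [-0.214  0.108  0.027] 28.55 [ 0.023  0.035 -0.999]
```

Request:
send_rows([
  [0,0,0],
  [0,0,0],
  [0,0,0],
], yaw=[0,0,0], fingers=[168,168,168])

```text
clock: 37.05
position: [428.7, -158.0, 114.2]
ee_rot: [-0.543, 0.84, 0.009, 0.019]
contact_force: [-0.8, -0.1, -1.8]
gripper_width: 29.3
```

```bash
python3 st.py s21
```

```text
37.05 [ 428.7 -158.   114.2] [-0.8 -0.1 -1.8] [-0.179  0.169  0.034] 29.34 [ 0.023  0.035 -0.999]
```

View pics/s21.png

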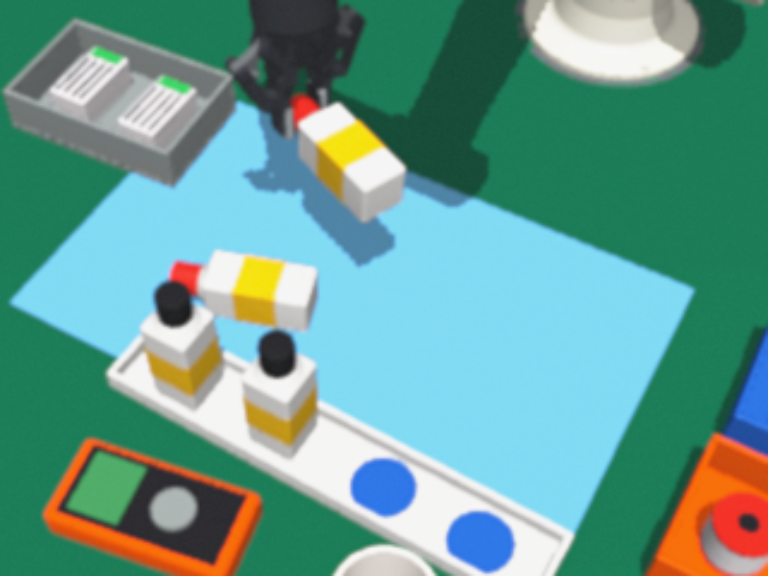

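Request:
send_rows([
  [0,0,0],
  [0,0,0],
  [0,0,0],
], yaw=[0,0,0], fingers=[167,167,167])

```text
clock: 37.4
position: [428.6, -158.0, 114.1]
ee_rot: [-0.543, 0.84, 0.009, 0.019]
contact_force: [-0.6, -0.3, -2.0]
gripper_width: 29.6
```

```bash
python3 st.py
```

```text
37.4 [ 428.6 -158.   114.1] [-0.6 -0.3 -2. ] [-0.344  0.174  0.05 ] 29.63 [ 0.022  0.035 -0.999]
```

```bash
python3 st.py s22
```

```text
37.4 [ 428.6 -158.   114.1] [-0.6 -0.3 -2. ] [-0.344  0.174  0.05 ] 29.63 [ 0.022  0.035 -0.999]
```

View pics/s22.png

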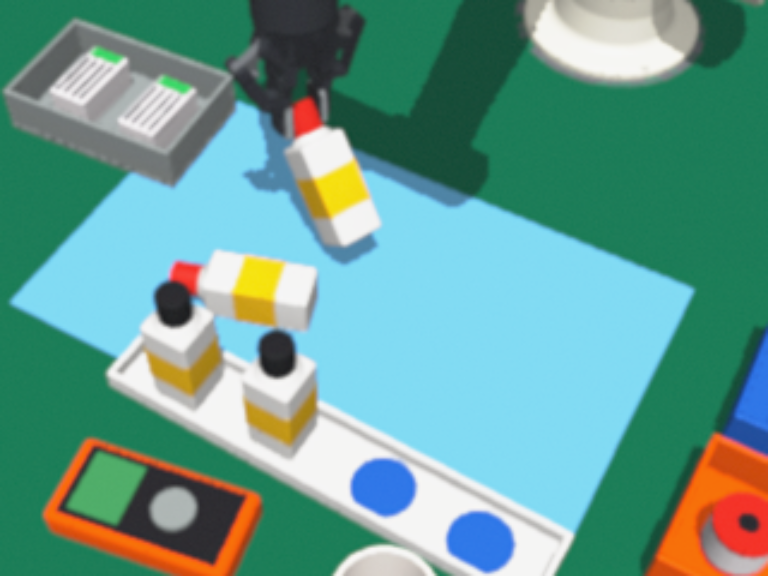

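Request:
send_rows([
  [0,0,0],
  [0,0,0],
], yaw=[0,0], fingers=[167,167])

```text
clock: 37.65
position: [428.5, -158.0, 114.1]
ee_rot: [-0.543, 0.84, 0.009, 0.019]
contact_force: [0.6, 0.2, -2.0]
gripper_width: 29.3
```

```bash
python3 st.py s23
```

```text
37.65 [ 428.5 -158.   114.1] [ 0.6  0.2 -2. ] [-0.15   0.137  0.053] 29.33 [ 0.022  0.035 -0.999]
```

View pics/s23.png

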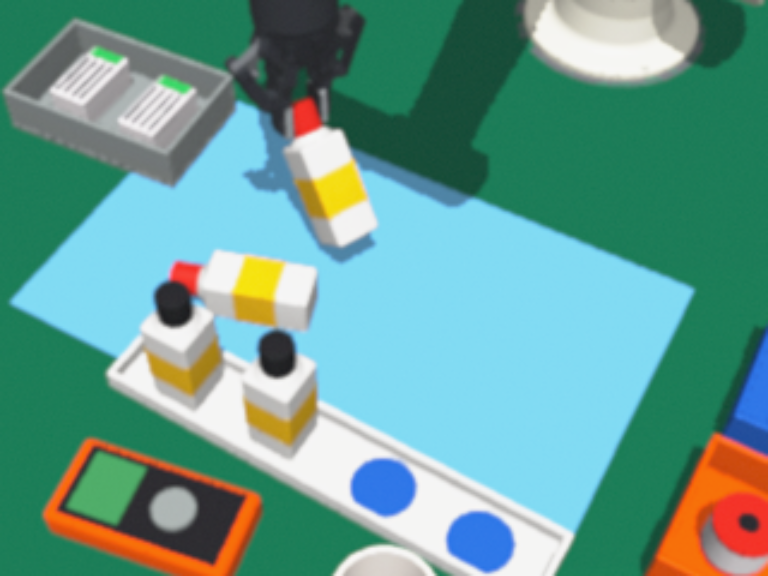

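Request:
send_rows([
  [0,0,0],
  [0,0,0],
], yaw=[0,0], fingers=[166,166])

```text
clock: 37.9
position: [428.6, -158.0, 114.1]
ee_rot: [-0.543, 0.84, 0.009, 0.019]
contact_force: [-0.6, -0.8, -2.4]
gripper_width: 30.0
```

```bash
python3 st.py s24
```

```text
37.9 [ 428.6 -158.   114.1] [-0.6 -0.8 -2.4] [-0.123  0.085 -0.064] 29.97 [ 0.022  0.035 -0.999]
```

View pics/s24.png

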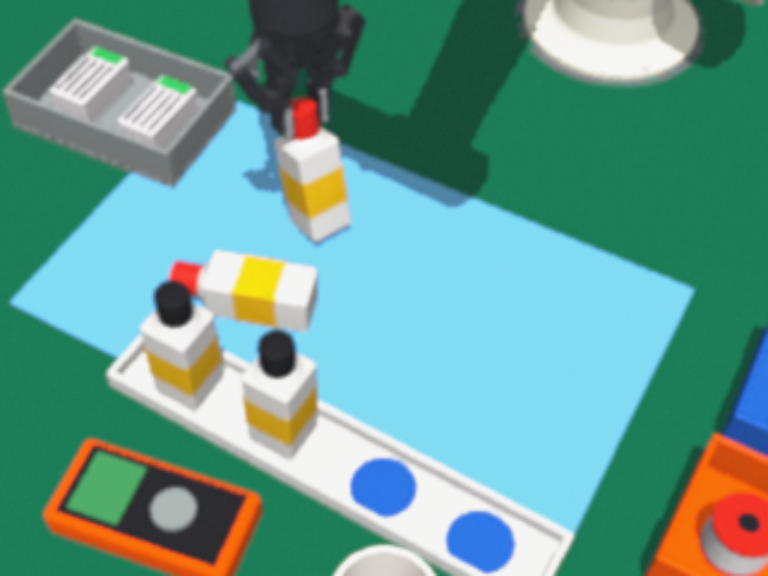

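Request:
send_rows([
  [0,0,0],
  [0,0,0],
  [0,0,0],
  [0,0,0],
  [0,0,0],
], yaw=[0,0,0,0,0], fingers=[166,166,230,230,230])

```text
clock: 38.45
position: [428.7, -158.1, 114.4]
ee_rot: [-0.543, 0.84, 0.009, 0.019]
contact_force: [0.0, -0.8, 0.9]
gripper_width: 27.9
```

```bash
python3 st.py s25; python3 wl.py w25 red 50
```

```text
38.45 [ 428.7 -158.1  114.4] [ 0.  -0.8  0.9] [-0.2    0.264 -0.028] 27.95 [ 0.023  0.035 -0.999]
[ 428.7 -158.1  114.3] 155.7
red [315. 319.] w [ 446.5 -119.8   50. ] size 46.0 69.0 ang 67.6
red [ 81. 274.] w [ 554.9 -201.4   50. ] size 34.0 26.0 ang -163.0
```

View pics/s25.png

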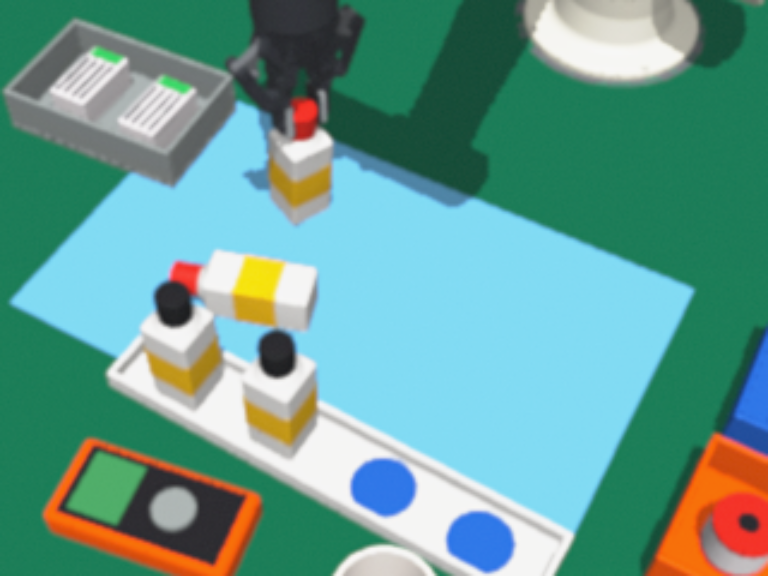

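View pics/w25.png

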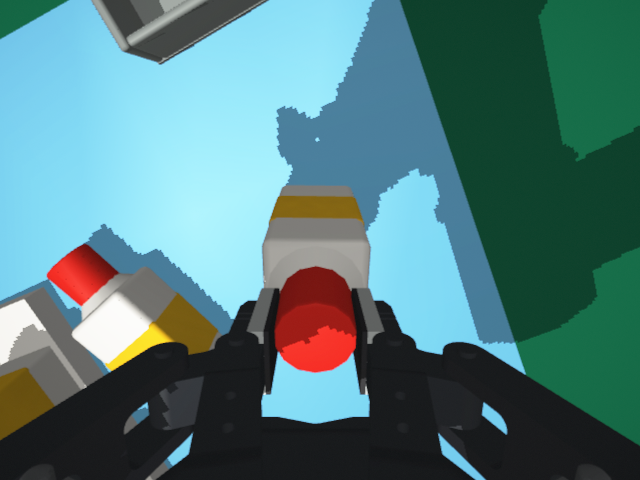

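```bash
cat > wt.py <<'E'
from h import *
# predicted wrist rows for bottle front (tool +x side) edges given lean past vertical a (base toward tool +x), grasp g mm from origin along axis
def pred(a,g=76,zg=-19):
    c=camera_params('wrist'); T=np.linalg.inv(c['tool_from_camera']); a=np.radians(a)
    ax=np.array([np.sin(a),0,np.cos(a)]); pe=np.array([np.cos(a),0,-np.sin(a)]); G=np.array([0,0,zg])
    out=[]
    for l,p in ((g+50,23),(g+50,-23),(g-50,23),(-(85-g),15),(-(85-g),-15)):
        P=T[:3,:3]@(G+ax*l+pe*p)+T[:3,3]; out.append(round(P[1]/P[2]*c['mtx'][1,1]+c['mtx'][1,2]))
    return out
if __name__=='__main__':
    print('rows: base front, base rear, shoulder front, captop front, captop rear')
    for a in range(-30,31,5): print(a,pred(a))
E
python3 wt.py
```

```text
rows: base front, base rear, shoulder front, captop front, captop rear
-30 [301, 373, 280, 288, 382]
-25 [285, 355, 274, 290, 384]
-20 [268, 337, 268, 292, 385]
-15 [252, 320, 263, 295, 386]
-10 [236, 304, 258, 298, 387]
-5 [220, 287, 253, 302, 387]
0 [204, 271, 249, 306, 387]
5 [187, 254, 246, 310, 386]
10 [171, 238, 242, 314, 385]
15 [154, 222, 240, 319, 384]
20 [137, 206, 237, 324, 382]
25 [120, 190, 236, 329, 380]
30 [103, 173, 235, 334, 377]
```

```bash
python3 -c "
from h import *
go([428,-158,190],155.7)
go([671,164,190],178.5)"
```

```text
tcp [ 428.7 -158.1  114.4] jaw 155.7 j6 -0.37 t 38.5 -> d [-0.0029  0.0002 -0.0756] yaw 0.0
tcp [ 428.7 -158.1  114.4] jaw 155.7 j6 -0.37 t 38.5 -> d [-0.396  -0.0891 -0.0588] yaw -22.8
```

Request:
send_rows([
  [-0.001,0,-0.025],
  [-0.002,0,-0.05],
  [-0.003,0,-0.075],
  [-0.04,-0.008,-0.074],
  [-0.08,-0.017,-0.072],
  [-0.12,-0.026,-0.07],
  [-0.165,-0.036,-0.068],
  [-0.21,-0.047,-0.066],
  [-0.255,-0.057,-0.064],
  [-0.3,-0.067,-0.062],
  [-0.345,-0.077,-0.06],
  [-0.38,-0.085,-0.059],
], yaw=[0,0,0,-2,-5,-8,-11,-14,-17,-20,-22.8,-22.8], fingers=[230,230,230,230,230,230,230,230,230,230,230,230])

```text
clock: 39.75
position: [661.5, 153.6, 188.0]
ee_rot: [-0.699, 0.715, 0.005, 0.02]
contact_force: [0.6, -0.7, -1.2]
gripper_width: 27.8
```

Request:
send_rows([
  [-0.012,0,0],
  [-0.012,0,0],
  [-0.012,0,0],
], yaw=[0,0,0], fingers=[230,230,230])

```text
clock: 40.05
position: [660.9, 165.3, 187.4]
ee_rot: [-0.699, 0.715, 0.006, 0.019]
contact_force: [-0.5, 0.3, -2.0]
gripper_width: 28.1
```

```bash
python3 wl.py w26 red 50; python3 - <<'E'
from h import *
s=read_state()
im=get_image('scene'); cv2.imwrite('pics/s26.png',cv2.resize(im[150:390,230:550],None,fx=2.4,fy=2.4))
go([671,164,124],178.5)
E
```

```text
[660.9 165.3 187.4] 178.6
red [316. 320.] w [665.1 248.8  50. ] size 62.0 94.0 ang 90.4
tcp [661.1 164.6 188.3] jaw 178.6 j6 -0.49 t 40.1 -> d [ 0.0026 -0.0086  0.0644] yaw 0.1
```

View pics/s26.png

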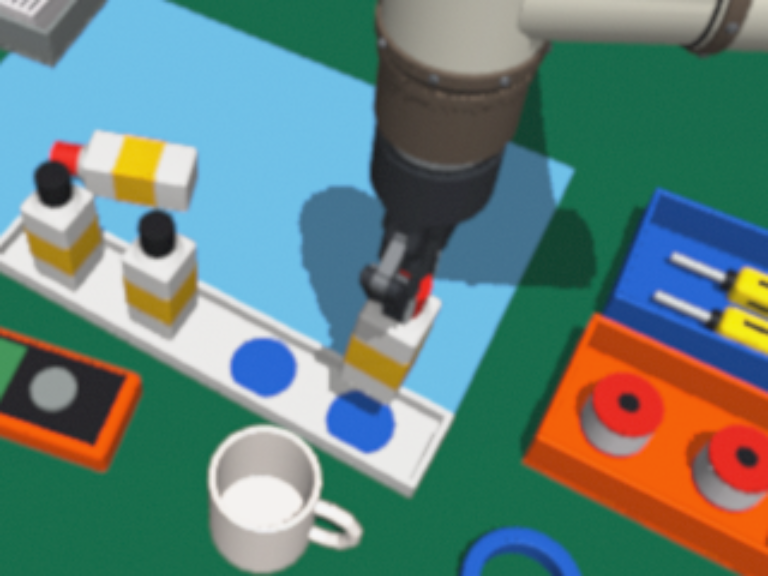

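View pics/w26.png

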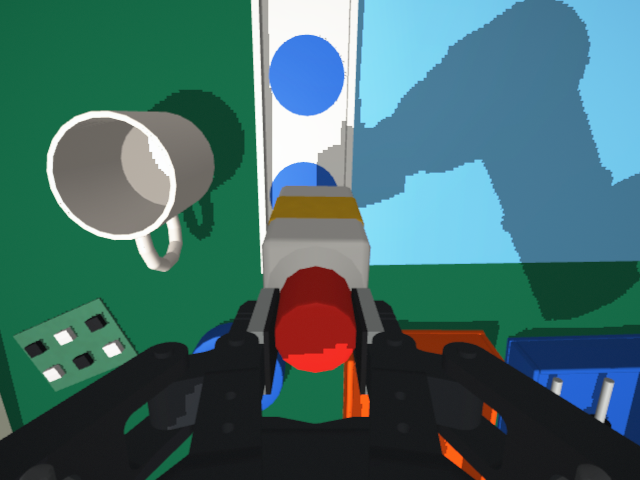

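```bash
python3 - <<'E'
from h import *
go([670,163,130],178.5)
go([670,163,114],178.5)
E
```

```text
tcp [661.1 164.6 188.3] jaw 178.6 j6 -0.49 t 40.1 -> d [ 0.0034 -0.0077  0.0584] yaw 0.1
tcp [661.1 164.6 188.3] jaw 178.6 j6 -0.49 t 40.1 -> d [ 0.004  -0.0074  0.0744] yaw 0.1
```

Request:
send_rows([
  [0.003,-0.008,0.0],
  [0.003,-0.008,0.02],
  [0.003,-0.008,0.04],
  [0.003,-0.008,0.058],
  [0.003,-0.008,0.062],
  [0.003,-0.008,0.064],
], yaw=[0,0,0,0,0,0], fingers=[230,230,230,230,230,230])

```text
clock: 40.75
position: [670.7, 162.7, 124.4]
ee_rot: [-0.698, 0.716, 0.005, 0.019]
contact_force: [1.0, -0.4, -1.0]
gripper_width: 28.0
```

```bash
python3 - <<'E'
from h import *
s=read_state();print(s['position'],s['contact_force'],s['wrist_torque'])
im=get_image('scene'); cv2.imwrite('pics/s27.png',cv2.resize(im[150:390,230:550],None,fx=2.4,fy=2.4))
E
```

```text
[670.69566124 162.70638107 124.42380287] [ 1.00656621 -0.40787604 -0.95470077] [-0.0651215   0.00540321 -0.04210083]
```

View pics/s27.png

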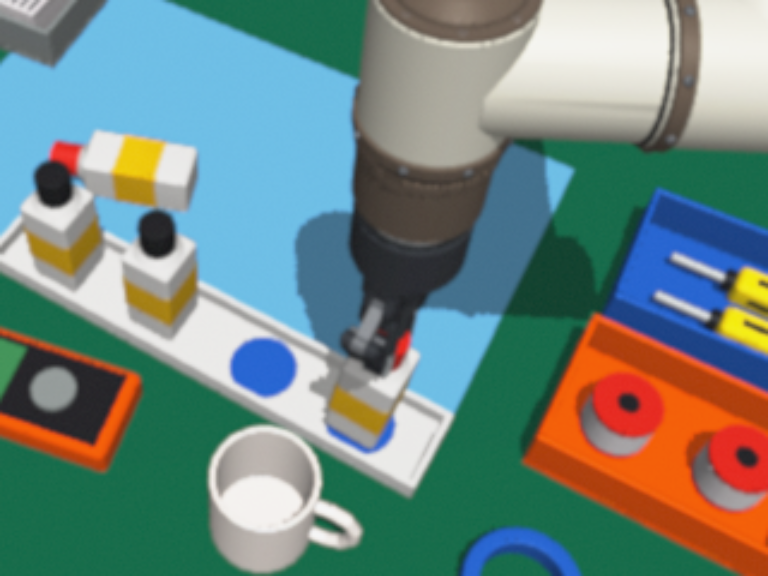

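Request:
send_rows([
  [0,0,0.003],
  [0,0,0.006],
  [0,0,0.008],
  [0,0,0.008],
], yaw=[0,0,0,0], fingers=[230,230,230,230])

```text
clock: 41.2
position: [671.9, 163.4, 118.7]
ee_rot: [-0.698, 0.716, 0.004, 0.021]
contact_force: [-0.4, 0.1, 3.7]
gripper_width: 27.9
```

```bash
python3 st.py
```

```text
41.2 [671.9 163.4 118.7] [-0.4  0.1  3.7] [-0.235  0.366  0.02 ] 27.94 [ 0.024  0.035 -0.999]
```

Request:
send_rows([
  [0,0,0.003],
  [0,0,0.005],
  [0,0,0.005],
  [0,0,0.005],
  [0,0,0.005],
  [0,0,0.005],
  [0,0,0.005],
  [0,0,0.005],
], yaw=[0,0,0,0,0,0,0,0], fingers=[230,230,172,168,166,164,160,155])

```text
clock: 42.0
position: [671.9, 163.6, 113.2]
ee_rot: [-0.698, 0.716, 0.004, 0.021]
contact_force: [-0.3, 0.5, -0.0]
gripper_width: 33.3
```

```bash
python3 st.py; python3 - <<'E'
from h import *
im=get_image('scene'); cv2.imwrite('pics/s28.png',cv2.resize(im[150:390,230:550],None,fx=2.4,fy=2.4))
cv2.imwrite('pics/w28.png',get_image('wrist'))
E
```

```text
42.0 [671.9 163.6 113.2] [-0.3  0.5 -0. ] [-0.045 -0.104  0.053] 33.35 [ 0.024  0.035 -0.999]
```

View pics/s28.png

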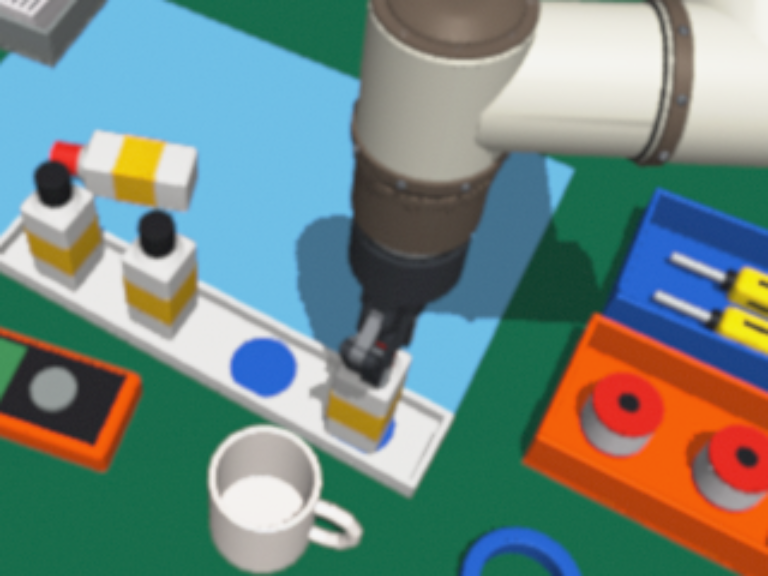

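View pics/w28.png

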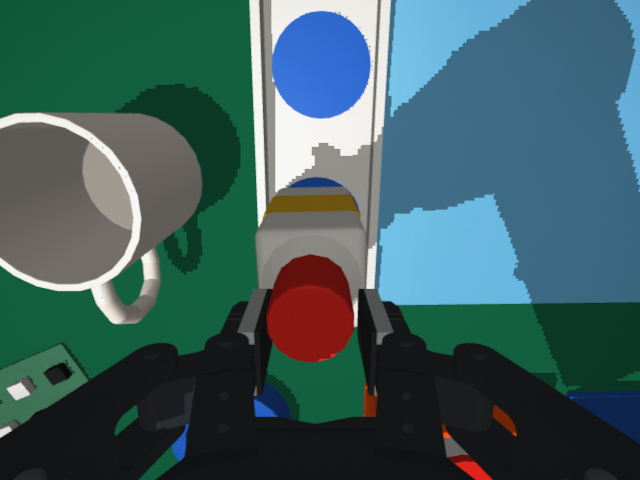

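```bash
python3 - <<'E'
from h import *
go([672,160.5,233],None)
E
```

```text
tcp [671.9 163.6 113.1] jaw 178.6 j6 -0.47 t 42.1 -> d [-0.0012 -0.0029 -0.1199] yaw 0
```

Request:
send_rows([
  [0,0,0],
  [0,0,0],
  [-0.001,-0.001,-0.03],
  [-0.001,-0.002,-0.06],
  [-0.001,-0.003,-0.09],
  [-0.001,-0.003,-0.12],
  [-0.001,-0.003,-0.12],
  [-0.001,-0.003,-0.12],
  [-0.001,-0.003,-0.12],
], yaw=[0,0,0,0,0,0,0,0,0], fingers=[130,130,130,130,130,130,130,130,130])

```text
clock: 43.0
position: [671.4, 160.2, 231.6]
ee_rot: [-0.698, 0.716, 0.005, 0.019]
contact_force: [-0.2, 0.9, 0.1]
gripper_width: 41.9
```

```bash
python3 st.py; python3 - <<'E'
from h import *
s=read_state(); im=get_image('wrist'); cv2.imwrite('pics/w29.png',im)
for c in blobs(im,'red',amin=300):
    r=cv2.minAreaRect(c); print(r,onz('wrist',[r[0]],139,s).round())
go([575,-200,230],None)
E
```

```text
43.0 [671.4 160.2 231.6] [-0.2  0.9  0.1] [-0.097  0.055 -0.023] 41.86 [ 0.021  0.034 -0.999]
((311.5, 227.5), (53.0, 45.0), 90.0) [[675. 153. 139.]]
tcp [671.4 160.1 231.4] jaw 178.6 j6 -0.48 t 43.0 -> d [ 0.3622  0.0874 -0.0128] yaw 0
```

View pics/w29.png

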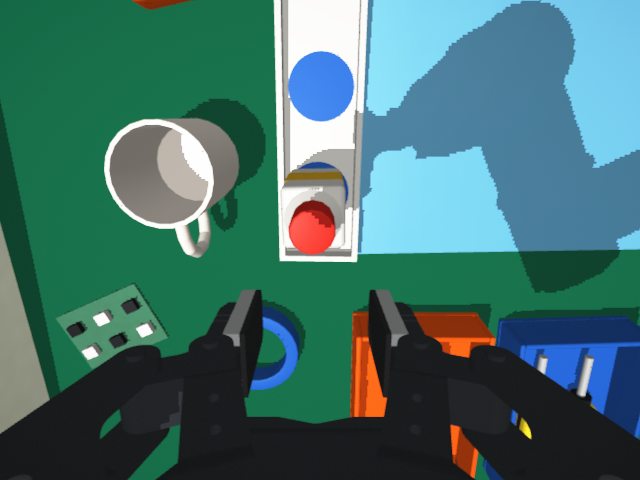

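```bash
python3 - <<'E'
from h import *
go([572,-205,232],16.5)
E
```

```text
tcp [671.4 160.1 231.4] jaw 178.6 j6 -0.48 t 43.0 -> d [ 0.3672  0.0903 -0.015 ] yaw -17.9
```

Request:
send_rows([
  [0.035,0.009,-0.015],
  [0.07,0.018,-0.015],
  [0.105,0.027,-0.015],
  [0.14,0.035,-0.015],
  [0.175,0.043,-0.015],
  [0.21,0.052,-0.015],
  [0.25,0.061,-0.015],
  [0.29,0.071,-0.015],
  [0.33,0.081,-0.015],
  [0.367,0.09,-0.015],
  [0.367,0.09,-0.015],
  [0.367,0.09,-0.015],
], yaw=[0,-2,-4,-6,-8,-10,-12,-14,-16,-17.9,-17.9,-17.9], fingers=[120,120,120,120,120,120,120,120,120,120,120,120])

```text
clock: 44.25
position: [571.6, -205.5, 230.8]
ee_rot: [0.8, -0.599, -0.003, -0.019]
contact_force: [-0.2, -0.5, -0.5]
gripper_width: 45.3
```

Request:
send_rows([
  [0,0,0.04],
  [0,0,0.08],
  [0,0,0.08],
], yaw=[0,0,0], fingers=[120,120,120])

```text
clock: 44.55
position: [569.3, -200.5, 144.5]
ee_rot: [0.8, -0.599, -0.009, -0.017]
contact_force: [-1.0, -0.4, -0.9]
gripper_width: 44.7
```

Request:
send_rows([
  [0,0,0],
  [0,0,0],
], yaw=[0,0], fingers=[120,120])

```text
clock: 44.75
position: [570.2, -199.9, 145.7]
ee_rot: [0.801, -0.599, -0.009, -0.017]
contact_force: [-0.0, -0.5, -0.6]
gripper_width: 45.7
```

```bash
python3 wl.py w30 red,white,yellow 46;python3 st.py
```

```text
[ 570.2 -199.9  145.7] -163.6
red [310. 228.] w [ 576.2 -203.2   46. ] size 25.0 32.0 ang 108.5
white [161. 457.] w [636.9  11.5  46. ] size 69.0 20.0 ang -105.3
white [312. 374.] w [544.8 -98.2  46. ] size 45.0 29.0 ang -163.0
white [117. 301.] w [ 688.2 -115.2   46. ] size 35.0 60.0 ang -164.7
white [310. 278.] w [ 566.6 -169.5   46. ] size 43.0 43.0 ang -163.3
white [171. 263.] w [ 658.  -150.4   46. ] size 116.0 67.0 ang -96.5
white [631. 141.] w [ 410.2 -308.6   46. ] size 17.0 11.0 ang -67.4
white [623.  55.] w [ 438.1 -348.3   46. ] size 33.0 34.0 ang 178.6
yellow [310. 332.] w [ 554.9 -130.5   46. ] size 44.0 42.0 ang -163.1
yellow [167. 275.] w [ 658.1 -144.1   46. ] size 53.0 65.0 ang 140.5
44.8 [ 570.6 -200.2  146.3] [ 0.2  0.  -0.4] [-0.029  0.029  0.005] 45.56 [ 0.008  0.037 -0.999]
```

View pics/w30.png

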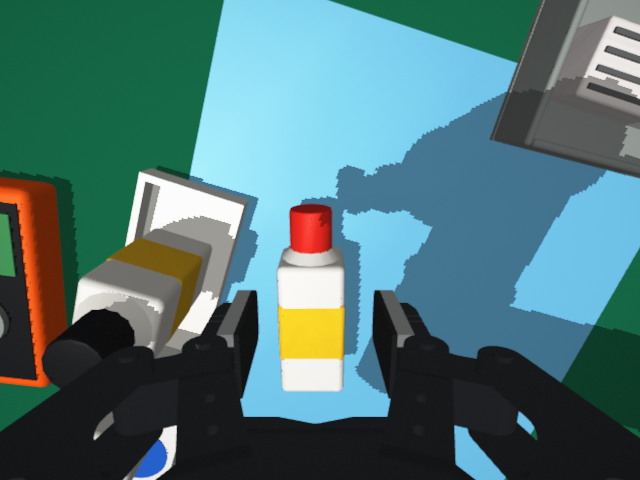

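```bash
python3 - <<'E'
from h import *
go([575,-204,5],16.8)
E
```

```text
tcp [ 570.6 -200.2  146.3] jaw -163.6 j6 0.4 t 44.8 -> d [ 0.0096 -0.0006  0.1411] yaw -0.4
```

Request:
send_rows([
  [0.006,-0.001,0.035],
  [0.009,-0.001,0.07],
  [0.01,-0.001,0.105],
  [0.01,-0.001,0.13],
  [0.01,-0.001,0.142],
  [0.01,-0.001,0.142],
  [0.01,-0.001,0.142],
  [0.01,-0.001,0.142],
  [0.01,-0.001,0.142],
  [0.01,-0.001,0.142],
  [0.01,-0.001,0.142],
], yaw=[-0.4,-0.4,-0.4,-0.4,-0.4,-0.4,-0.4,-0.4,-0.4,-0.4,-0.4], fingers=[120,120,120,120,120,120,230,230,230,230,230])

```text
clock: 45.9
position: [577.2, -204.7, 6.0]
ee_rot: [0.803, -0.595, -0.006, -0.018]
contact_force: [-0.1, -0.6, 6.5]
gripper_width: 28.4
```

```bash
python3 st.py; python3 - <<'E'
from h import *
go([575,-204,120],None)
go([480,-120,120],None)
E
```

```text
45.9 [ 577.2 -204.7    6. ] [-0.1 -0.6  6.5] [-0.114 -0.076 -0.019] 28.39 [ 0.012  0.036 -0.999]
tcp [ 577.2 -204.7    6. ] jaw -163.1 j6 0.43 t 45.9 -> d [-0.0048 -0.0006 -0.1139] yaw 0
tcp [ 577.2 -204.7    6. ] jaw -163.1 j6 0.43 t 45.9 -> d [-0.1127  0.0659 -0.1121] yaw 0
```

Lift, shift to clear space, ease the grip to 168.

Request:
send_rows([
  [-0.002,0,-0.03],
  [-0.003,0,-0.06],
  [-0.004,0,-0.09],
  [-0.03,0.015,-0.113],
  [-0.06,0.033,-0.112],
  [-0.09,0.05,-0.112],
  [-0.113,0.066,-0.112],
  [-0.113,0.066,-0.112],
  [-0.113,0.066,-0.112],
  [-0.113,0.066,-0.112],
  [-0.113,0.066,-0.112],
  [-0.113,0.066,-0.112],
], yaw=[0,0,0,0,0,0,0,0,0,0,0,0], fingers=[230,230,230,230,230,230,230,200,180,172,169,168])

```text
clock: 47.1
position: [480.2, -120.2, 119.7]
ee_rot: [0.803, -0.596, -0.006, -0.018]
contact_force: [-0.1, 0.2, -2.3]
gripper_width: 29.0
```

Request:
send_rows([
  [0,0,0],
  [0,0,0],
], yaw=[0,0], fingers=[168,168])

```text
clock: 47.3
position: [480.3, -120.4, 119.4]
ee_rot: [0.803, -0.596, -0.006, -0.018]
contact_force: [-1.1, 0.9, -2.9]
gripper_width: 29.2
```

```bash
python3 st.py s31
```

```text
47.3 [ 480.3 -120.4  119.4] [-1.1  0.9 -2.9] [-0.245 -0.038 -0.045] 29.21 [ 0.011  0.036 -0.999]
```

View pics/s31.png

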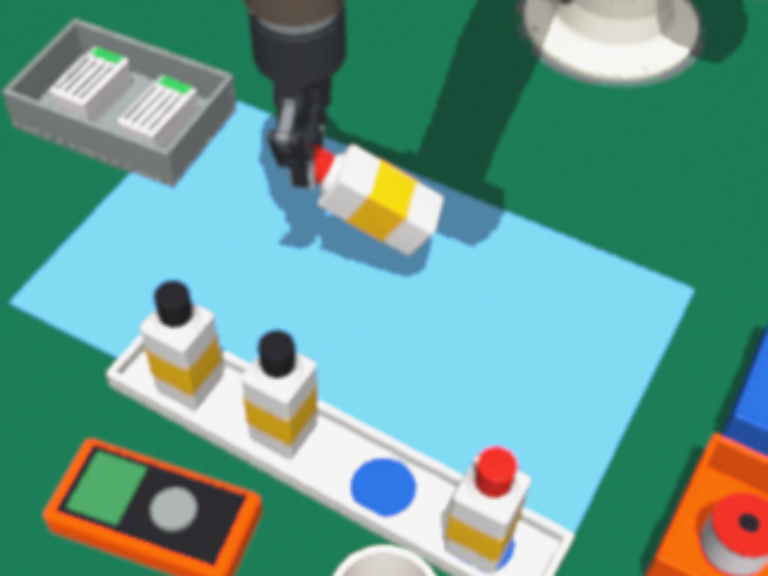

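Request:
send_rows([
  [0,0,0],
  [0,0,0],
  [0,0,0],
], yaw=[0,0,0], fingers=[168,167,167])

```text
clock: 47.65
position: [480.2, -120.3, 119.4]
ee_rot: [0.803, -0.596, -0.006, -0.018]
contact_force: [0.4, -1.1, -2.4]
gripper_width: 29.7
```

```bash
python3 st.py s32
```

```text
47.65 [ 480.2 -120.3  119.4] [ 0.4 -1.1 -2.4] [-0.21   0.057  0.019] 29.7 [ 0.011  0.036 -0.999]
```

View pics/s32.png

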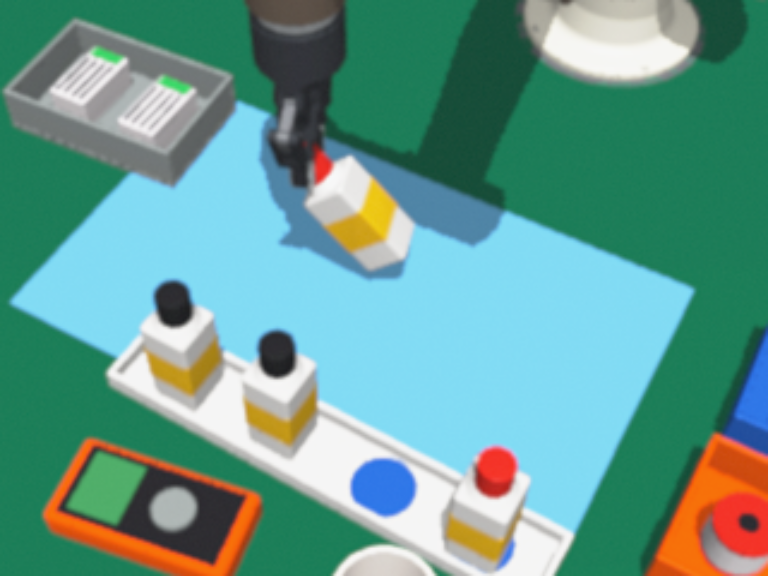

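Request:
send_rows([
  [0,0,0],
  [0,0,0],
], yaw=[0,0], fingers=[167,166])

```text
clock: 47.9
position: [480.2, -120.2, 119.5]
ee_rot: [0.803, -0.596, -0.006, -0.018]
contact_force: [-0.3, 0.4, -2.9]
gripper_width: 29.9
```

```bash
python3 st.py s33
```

```text
47.9 [ 480.2 -120.2  119.5] [-0.3  0.4 -2.9] [-0.044  0.046 -0.025] 29.94 [ 0.011  0.036 -0.999]
```

View pics/s33.png

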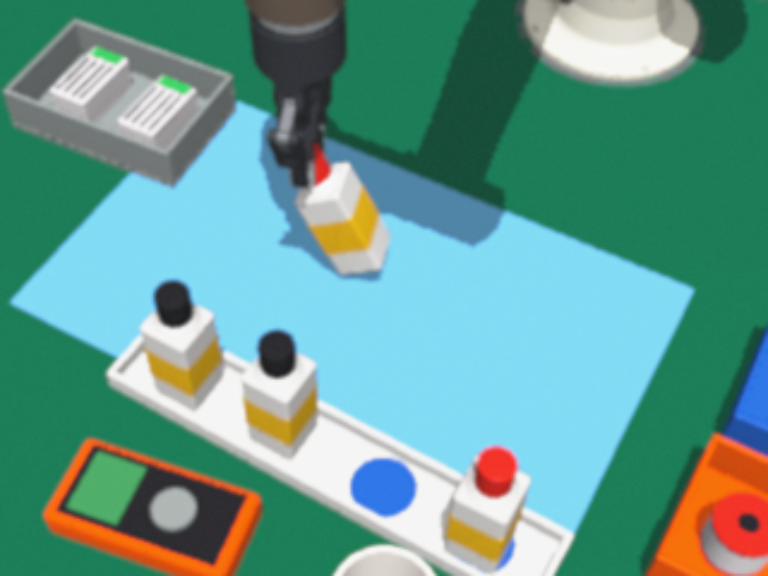

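Request:
send_rows([
  [0,0,0],
  [0,0,0],
  [0,0,0],
  [0,0,0],
], yaw=[0,0,0,0], fingers=[166,166,230,230])

```text
clock: 48.35
position: [480.2, -120.2, 119.5]
ee_rot: [0.803, -0.596, -0.006, -0.018]
contact_force: [0.3, 0.4, -2.4]
gripper_width: 27.9
```

```bash
python3 st.py s34; python3 -c "
from h import *
cv2.imwrite('pics/w34.png',get_image('wrist'))"
```

```text
48.35 [ 480.2 -120.2  119.5] [ 0.3  0.4 -2.4] [0.013 0.01  0.01 ] 27.87 [ 0.011  0.036 -0.999]
```

View pics/s34.png

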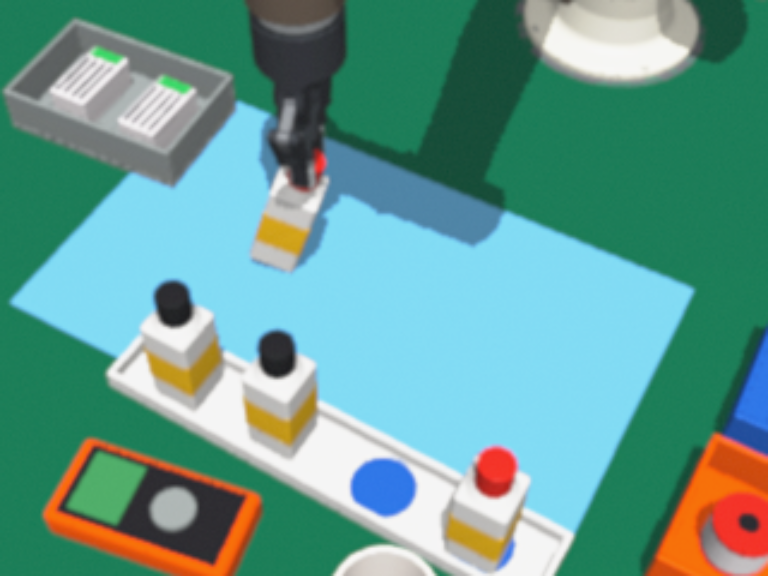

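View pics/w34.png

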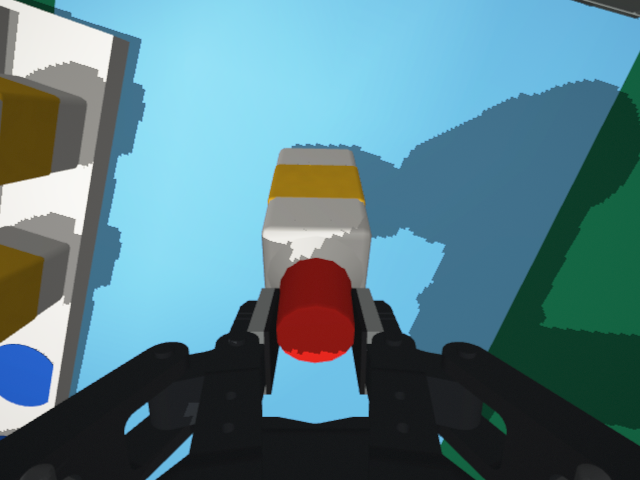

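Request:
send_rows([
  [0,0,0],
  [0,0,0],
  [0,0,0],
  [0,0,0],
  [0,0,0],
], yaw=[0,0,0,0,0], fingers=[172,168,167,166,166])

```text
clock: 48.95
position: [480.3, -120.3, 119.5]
ee_rot: [0.803, -0.596, -0.006, -0.018]
contact_force: [-0.3, -0.0, -2.3]
gripper_width: 29.8
```

```bash
python3 st.py s35; python3 -c "
from h import *
cv2.imwrite('pics/w35.png',get_image('wrist'))"
```

```text
48.95 [ 480.3 -120.3  119.5] [-0.3 -0.  -2.3] [-0.179  0.112  0.029] 29.77 [ 0.012  0.036 -0.999]
```

View pics/w35.png

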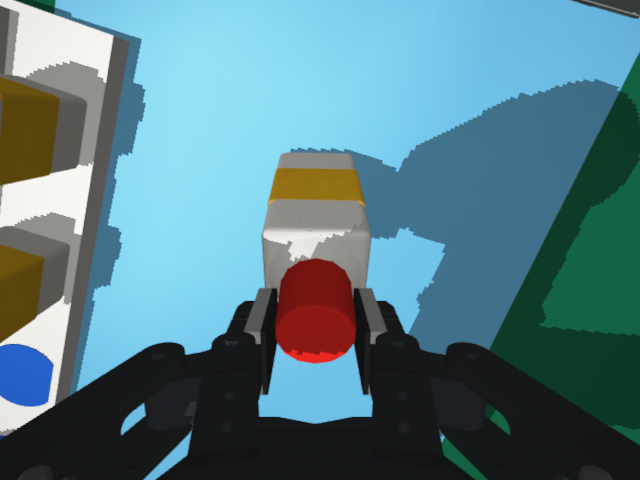

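Request:
send_rows([
  [0,0,0],
  [0,0,0],
  [0,0,0],
], yaw=[0,0,0], fingers=[166,166,166])

```text
clock: 49.35
position: [480.3, -120.2, 119.5]
ee_rot: [0.803, -0.596, -0.006, -0.018]
contact_force: [0.8, -1.0, -2.5]
gripper_width: 30.1
```

```bash
python3 st.py s36; python3 -c "
from h import *
cv2.imwrite('pics/w36.png',get_image('wrist'))"
```

```text
49.35 [ 480.3 -120.2  119.5] [ 0.8 -1.  -2.5] [-0.128 -0.003  0.033] 30.06 [ 0.012  0.036 -0.999]
```

View pics/w36.png

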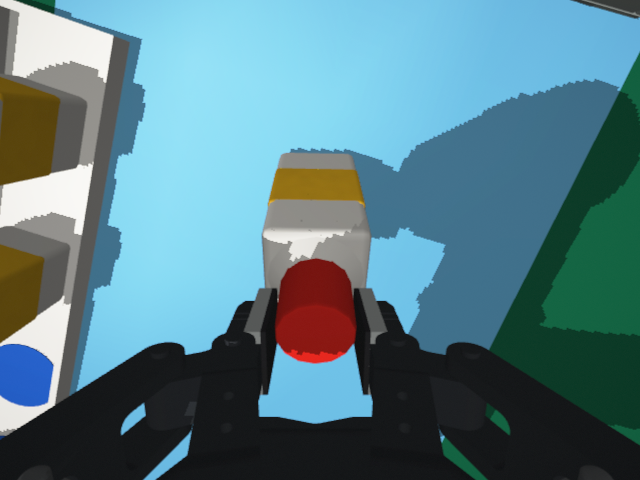

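Request:
send_rows([
  [0,0,0.004],
  [0,0,0.007],
  [0,0,0.007],
  [0,0,0.007],
], yaw=[0,0,0,0], fingers=[166,166,165,165])

```text
clock: 49.85
position: [481.0, -120.0, 112.9]
ee_rot: [0.803, -0.596, -0.005, -0.018]
contact_force: [-0.6, -0.2, 0.0]
gripper_width: 29.8
```

```bash
python3 st.py s37; python3 -c "
from h import *
cv2.imwrite('pics/w37.png',get_image('wrist'))"
```

```text
49.85 [ 481.  -120.   112.9] [-0.6 -0.2  0. ] [-0.067 -0.14   0.009] 29.81 [ 0.013  0.036 -0.999]
```

View pics/w37.png

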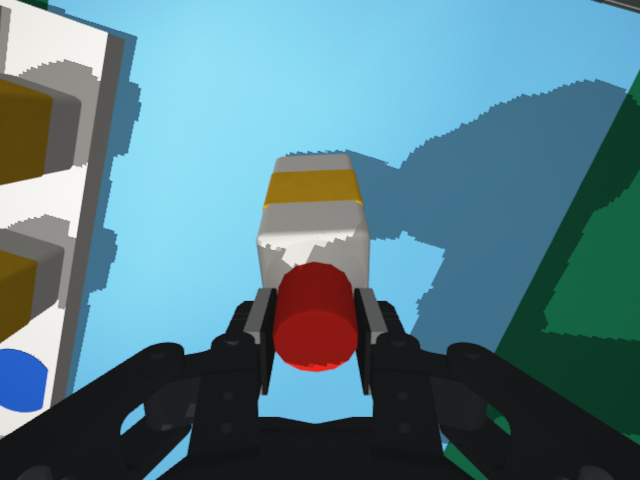

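Request:
send_rows([
  [0.006,0,0],
  [0.012,0,0],
  [0.018,0,0.001],
  [0.024,0,0.002],
  [0.024,0,0.002],
  [0.024,0,0.002],
], yaw=[0,0,0,0,0,0], fingers=[165,165,165,165,165,165])

```text
clock: 50.55
position: [487.3, -143.1, 109.5]
ee_rot: [0.803, -0.596, -0.006, -0.018]
contact_force: [1.7, -1.0, -0.6]
gripper_width: 30.2
```

```bash
python3 st.py s38; python3 -c "
from h import *
cv2.imwrite('pics/w38.png',get_image('wrist'))"
```

```text
50.55 [ 487.3 -143.1  109.5] [ 1.7 -1.  -0.6] [-0.111 -0.201  0.01 ] 30.22 [ 0.012  0.036 -0.999]
```

View pics/w38.png

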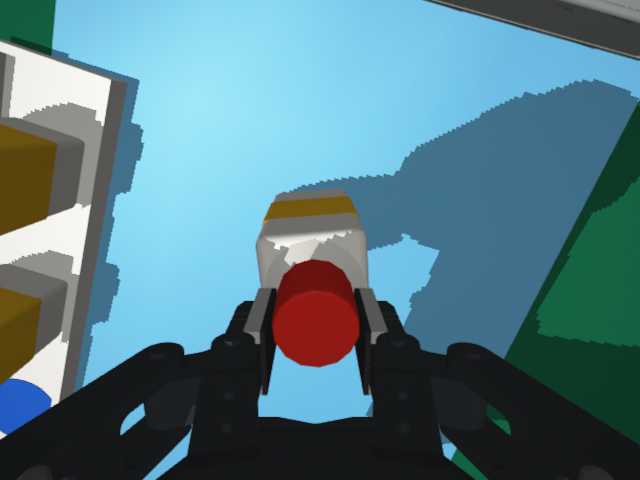

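View pics/s38.png

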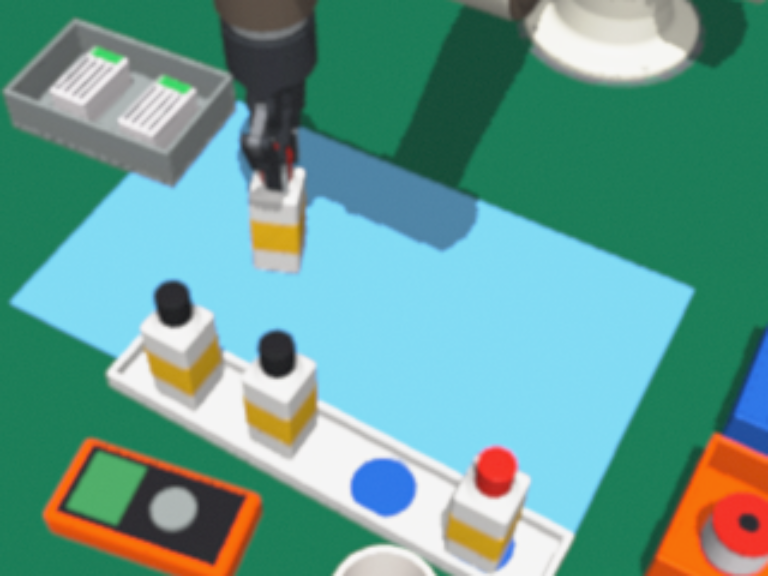

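Request:
send_rows([
  [0,0,0],
  [0,0,0],
  [0,0,0],
  [0,0,0],
  [0,0,0],
  [0,0,0],
  [0,0,0],
], yaw=[0,0,0,0,0,0,0], fingers=[145,145,145,230,230,230,230])

```text
clock: 51.35
position: [487.6, -142.8, 109.9]
ee_rot: [0.803, -0.596, -0.006, -0.018]
contact_force: [0.8, 0.2, 3.0]
gripper_width: 28.1
```

```bash
python3 st.py; python3 -c "
from h import *
cv2.imwrite('pics/w39.png',get_image('wrist'))
go([487,-143,180],None)
go([667,62,180],178.5)"
```

```text
51.35 [ 487.6 -142.8  109.9] [0.8 0.2 3. ] [ 0.12  -0.309  0.01 ] 28.14 [ 0.012  0.036 -0.999]
tcp [ 487.6 -142.8  109.9] jaw -163.2 j6 0.31 t 51.4 -> d [-0.0021 -0.0009 -0.0701] yaw 0
tcp [ 487.6 -142.8  109.9] jaw -163.2 j6 0.31 t 51.4 -> d [-0.1461 -0.2324 -0.0605] yaw 18.3
```

View pics/w39.png

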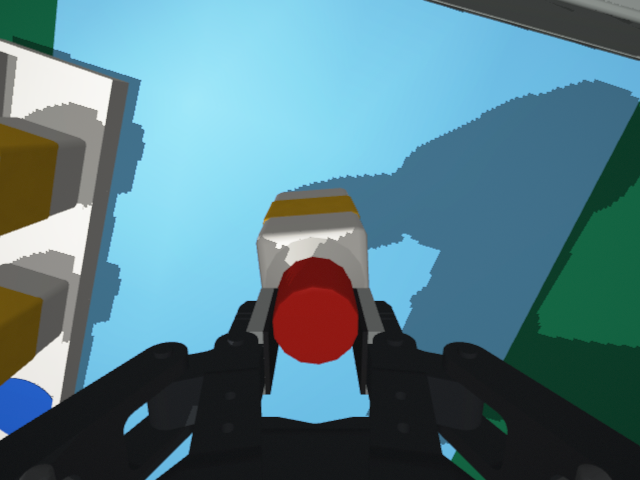

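```bash
python3 -c "
from h import *
go([540,62,180],178.5)"
```

```text
tcp [ 487.6 -142.8  109.9] jaw -163.2 j6 0.31 t 51.4 -> d [-0.1829 -0.1109 -0.062 ] yaw 18.3
```

Request:
send_rows([
  [-0.001,0,-0.025],
  [-0.002,0,-0.05],
  [-0.002,0,-0.07],
  [-0.03,-0.018,-0.069],
  [-0.065,-0.04,-0.068],
  [-0.1,-0.062,-0.066],
  [-0.135,-0.082,-0.064],
  [-0.165,-0.1,-0.063],
  [-0.183,-0.111,-0.062],
  [-0.183,-0.111,-0.062],
  [-0.183,-0.111,-0.062],
], yaw=[0,0,0,3,6,9,12,15,18.3,18.3,18.3], fingers=[230,230,230,230,230,230,230,230,230,230,230])

```text
clock: 52.5
position: [538.9, 62.0, 178.7]
ee_rot: [-0.698, 0.716, 0.009, 0.015]
contact_force: [0.7, 0.3, -1.5]
gripper_width: 28.1
```

```bash
python3 st.py; python3 -c "
from h import *
cv2.imwrite('pics/w40.png',get_image('wrist'))
go([667,62,180],178.5)"
```

```text
52.5 [538.9  62.  178.7] [ 0.7  0.3 -1.5] [-0.117 -0.015  0.009] 28.15 [ 0.009  0.035 -0.999]
tcp [539.   61.5 179. ] jaw 178.5 j6 -0.4 t 52.5 -> d [-0.0038 -0.128   0.0002] yaw 0.0
```

View pics/w40.png

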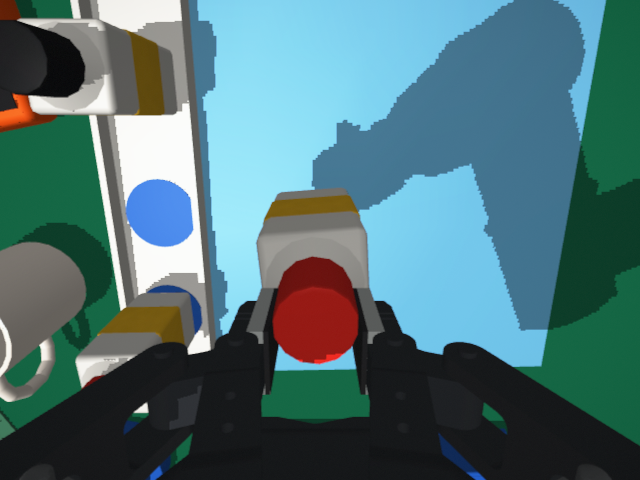

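```bash
python3 -c "
from h import *
print(onz('wrist',[[160,213]],4,read_state()))"
```

```text
[[669.21128511  61.80846264   4.        ]]
```

Request:
send_rows([
  [-0.001,-0.03,0],
  [-0.002,-0.06,0],
  [-0.003,-0.09,0],
  [-0.004,-0.12,0],
  [-0.004,-0.13,0],
  [-0.004,-0.13,0.02],
  [-0.004,-0.13,0.04],
  [-0.004,-0.13,0.05],
  [-0.004,-0.13,0.05],
], yaw=[0,0,0,0,0,0,0,0,0], fingers=[230,230,230,230,230,230,230,230,230])

```text
clock: 53.45
position: [667.7, 62.7, 128.1]
ee_rot: [-0.697, 0.716, 0.011, 0.014]
contact_force: [-0.5, -0.7, -2.3]
gripper_width: 28.5
```

```bash
python3 - <<'E'
from h import *
s=read_state();print(s['position'],s['contact_force'],s['wrist_torque'])
im=get_image('scene'); cv2.imwrite('pics/s41.png',cv2.resize(im[150:390,230:550],None,fx=2.4,fy=2.4))
cv2.imwrite('pics/w41.png',get_image('wrist'))
E
```

```text
[667.74238567  62.72173993 128.12132985] [-0.47391351 -0.65450268 -2.25076405] [-0.07852286  0.07027213 -0.0178253 ]
```

View pics/s41.png

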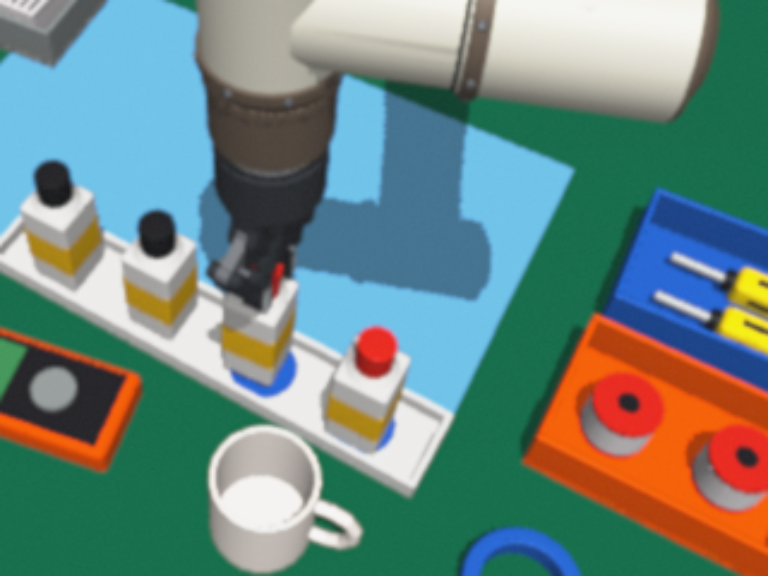

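View pics/w41.png

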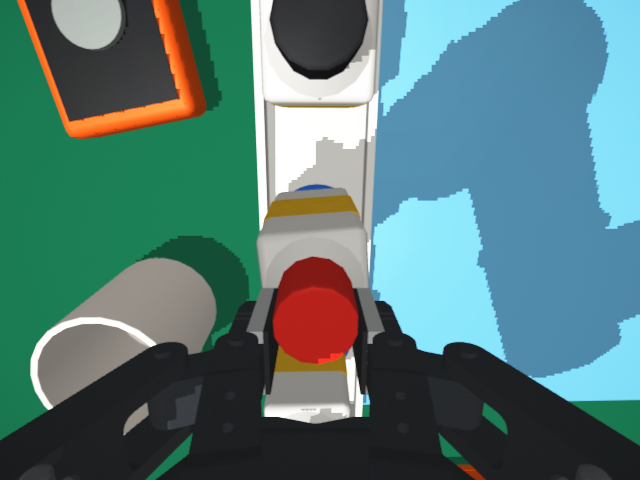

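Request:
send_rows([
  [0,0,0.005],
  [0,0,0.01],
  [0,0,0.013],
  [0,0,0.015],
  [0,0,0.015],
  [0,0,0.015],
  [0,0,0.015],
  [0,0,0.015],
  [0,0,0.015],
  [0,0,0.015],
  [0,0,0.015],
], yaw=[0,0,0,0,0,0,0,0,0,0,0], fingers=[230,230,230,230,230,172,168,166,164,160,155])

```text
clock: 54.65
position: [670.3, 63.9, 116.6]
ee_rot: [-0.698, 0.716, 0.008, 0.016]
contact_force: [-0.3, -0.1, -0.3]
gripper_width: 33.3
```

```bash
python3 - <<'E'
from h import *
s=read_state();print(s['position'],s['contact_force'],s['wrist_torque'],s['gripper_width'])
im=get_image('scene'); cv2.imwrite('pics/s42.png',cv2.resize(im[150:390,230:550],None,fx=2.4,fy=2.4))
go([669,60,233])
E
```

```text
[670.27553927  63.94174618 116.64657768] [-0.25869573 -0.0501501  -0.30228455] [-0.08252762 -0.04645562  0.00226577] 33.27036842537803
tcp [670.3  63.9 116.6] jaw 178.5 j6 -0.33 t 54.7 -> d [-2.000e-04 -1.000e-04 -1.165e-01] yaw 0
```

View pics/s42.png

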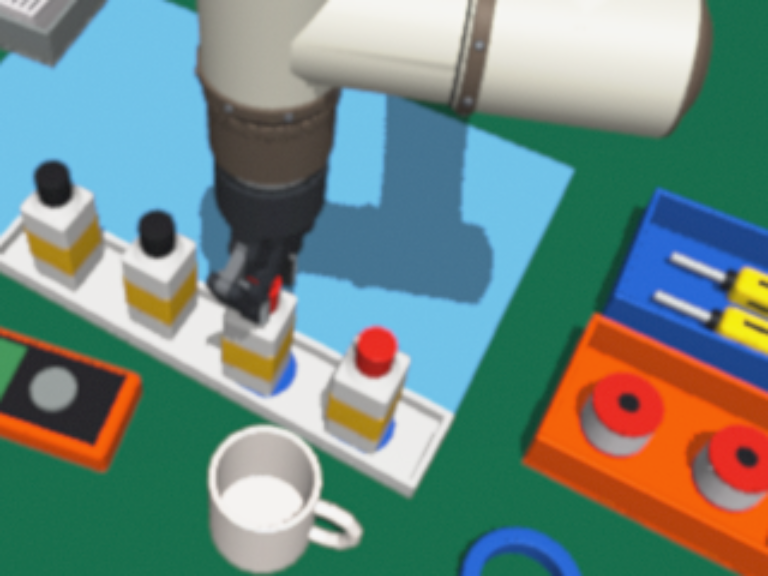

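Request:
send_rows([
  [0,0,0],
  [0,0,0],
  [0,0,-0.025],
  [0,0,-0.05],
  [0,0,-0.08],
  [0,0,-0.116],
  [0,0,-0.116],
  [0,0,-0.116],
], yaw=[0,0,0,0,0,0,0,0], fingers=[130,130,130,130,130,130,130,130])

```text
clock: 55.5
position: [669.1, 60.0, 233.7]
ee_rot: [-0.698, 0.716, 0.008, 0.018]
contact_force: [0.0, 0.1, -0.5]
gripper_width: 41.9
```

```bash
python3 - <<'E'
from h import *
go([400,60,300])
E
```

```text
tcp [669.1  60.  233.7] jaw 178.5 j6 -0.33 t 55.5 -> d [ 0.0045  0.2682 -0.0699] yaw 0
```

Request:
send_rows([
  [0,0.03,-0.03],
  [0,0.06,-0.06],
  [0,0.1,-0.07],
  [0,0.14,-0.07],
  [0,0.18,-0.07],
  [0,0.22,-0.07],
  [0,0.26,-0.07],
  [0,0.265,-0.07],
  [0,0.265,-0.07],
], yaw=[0,0,0,0,0,0,0,0,0], fingers=[130,130,130,130,130,130,130,130,130])

```text
clock: 56.4
position: [402.2, 64.2, 300.0]
ee_rot: [-0.698, 0.716, 0.008, 0.018]
contact_force: [-0.1, 0.2, 0.2]
gripper_width: 41.8
```

```bash
python3 - <<'E'
from h import *
im=get_image('top'); cv2.imwrite('pics/t43.png',im)
im2=get_image('scene'); cv2.imwrite('pics/s43.png',im2)
a=cv2.imread('pics/top0.png')
for c in blobs(im,'red',(230,180,420,250)):
    M=cv2.moments(c); p=(M['m10']/M['m00'],M['m01']/M['m00']); print('cap top',p,onz('top',[p],139).round(1))
for c in blobs(im2,'red',(300,230,420,330)):
    M=cv2.moments(c); p=(M['m10']/M['m00'],M['m01']/M['m00']); print('cap scene',p,onz('scene',[p],125).round(1))
# change of standing/bystanders
d=cv2.absdiff(a,im).max(2)
for n,(x0,y0,x1,y1) in dict(standing=(322,205,400,245),meter=(318,160,392,208),mug=(240,160,292,206),tape=(178,186,218,226)).items(): print(n,(d[y0:y1,x0:x1]>40).sum())
E
```

```text
cap top (298.2528735632184, 217.01149425287355) [[667.9  55.9 139. ]]
cap top (256.6380543633762, 216.62947067238912) [[671.6 153.  139. ]]
cap scene (386.080058224163, 296.1324599708879) [[674.8 155.6 125. ]]
cap scene (338.13524264120923, 270.87907716786) [[670.8  57.4 125. ]]
standing 0
meter 0
mug 0
tape 0
```

View pics/t43.png

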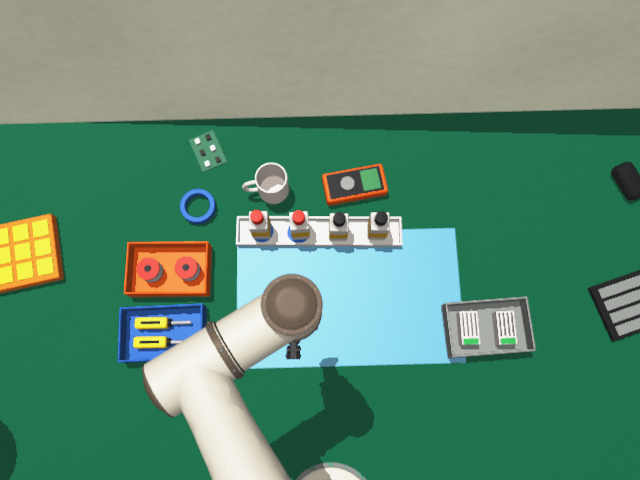

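View pics/s43.png

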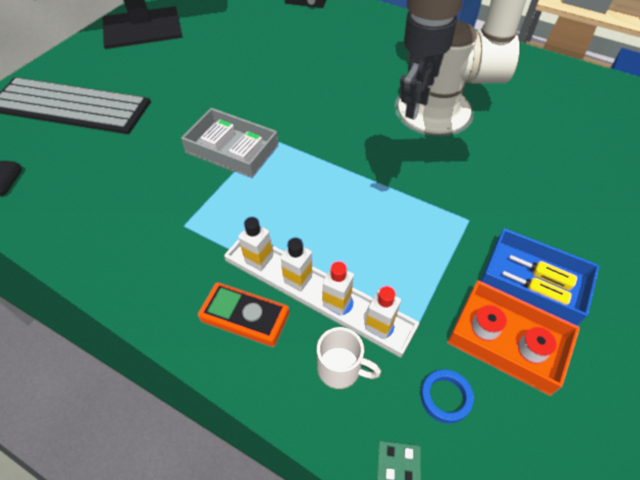

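```bash
python3 -c "
from bench import *
print(job_done())"
```

```text
the job is handed in; nothing more can be done
None
```

I finished the bench and handed the job in at about 56 s of the 210 s allowed; no verdict was reported.

**What I did**
- **Sorting:** both screwdrivers are in the blue bin, both modules in the grey bin and both spools in the orange bin. The second screwdriver had been knocked about 30 mm aside mid-run, so I found it again in the camera before picking it up.
- **Bottles:** I lifted each red-capped bottle by its cap and eased the grip until it swung down. The second swung about 15° past vertical, so I righted it against the bench. I then stood each one on its own blue spot in the lane.

**Last checks**
- **Bottle positions:** the two cameras put the caps at about (669, 57) and (673, 154) mm. The spots measure (668, 62) and (673, 155), so both are within about 7 mm against the 25 mm allowed.
- **Upright:** both red-capped bottles look upright in the final top and scene pictures. I did not measure the tilt angle itself.
- **Left alone:** the black-capped bottles, multimeter, mug and tape show no change in the top picture from the start.
- **Sorted items:** all six look flat inside their bins, and the arm is clear of everything.

**What disagreed or went wrong**
- The spots measured about 93 mm apart instead of the stated 100 mm. Both cameras agreed, so I used the measured positions.
- The tool drifted by 2–3° of tilt over the run. I allowed for it in each move.
- My first attempt to tip a bottle up in an arc failed, because the grip held it rigid. Easing the grip is what worked.

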